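# Load the sample carrier and index it to inspection

### The job

Slide the empty carrier along the rail until it clicks into the middle (loading) station, then gently set every sample jar upright on its deck and swing both end flaps fully up. Only then slide the loaded carrier on until it clicks into the station marked by the green sign, with all jars still standing on it and the flaps still up. Leave the caliper, the red case and the notebook alone.

Things in the scene. Friction and masses are not known exactly. Their poses are not given: they have to be found in the camera images.
- rail: Aluminium rail with two steel rods, 600 mm long along its own y (roughly the robot's left-right), 85 mm wide, rods' top 34 mm high, fixed to the bench. Origin: underside centre. Stations at its y = -0.14, 0, +0.14 m, end stops for the carrier's origin at -0.15 and +0.15. Between stations the carrier slides with about 1 N of friction and stays where it is left.
- load_station (a point): The rail's middle (loading) station, 60 mm above the bench, axes as the rail's: the carrier is there when its origin is at this point. At every station a spring ball under the carrier snaps into a notch between two ridges: let go within about 5 mm it centres itself to about 2 mm; getting in or out takes about 5 to 8 N along the rail.
- carrier: Blue carrier sliding along the rail's y, 0.5 kg. Origin: centre of the deck's top, 60 mm above the bench; axes as the rail's. Deck 124 (x) by 250 mm (y); side lips 34 mm high along both long sides, inner faces at x = -0.056, +0.056 m. Orange upright push tab at x = +0.078, y = 0: 20 (x) by 14 mm (y), rising 44 mm above the deck; pinch it across y or push its flank.
- flap_left (a joint): Blue flap at the carrier's +y end: 0 = flat outwards, pi/2 = upright (stop). Hinge along carrier x at carrier y = +0.125, z = -0.003 m. Panel 112 mm wide, 5 thick, reaching 78 mm from the hinge; beyond it an 8 mm steel grab bar parallel to the hinge, 120 mm from it, 38 mm open gap between bar and panel. Stiff hinge: stays where left; lifting takes 1 to 2 N at the bar.
- flap_right (a joint): The same flap at the carrier's -y end (hinge at carrier y = -0.125 m): 0 = flat outwards, pi/2 = upright.
- flap_left_bar (a point): Middle of the left flap's steel grab bar (8 mm thick, along the carrier's x, 70 mm free between its arms). With the flap flat the bar is 57 mm above the bench, 23 mm above the rods.
- flap_right_bar (a point): Middle of the right flap's grab bar, the same.
- flag_green: Green sign plate, 55 mm wide, 120 mm high in all, on a thin post with a 40 mm foot, fixed on the robot's side of the rail at its left or right end station; its origin (underside centre) and axes have the same rail y as that station: here the batch goes for inspection.
- flag_red: Same sign in red at the other end station (not for this batch).
- jar_yellow: Closed clear sample jar (yellow cap, brass parts inside), round, 38 mm diameter, 75 mm tall, flat top and bottom, straight sides, about 0.12 kg, heavy at the bottom (centre of mass 22 mm up). Origin: underside centre, z up. May be absent.
- jar_white: Closed clear sample jar (white cap, black rubber parts inside), round, 38 mm diameter, 75 mm tall, flat top and bottom, straight sides, about 0.12 kg, heavy at the bottom (centre of mass 22 mm up). Origin: underside centre, z up. May be absent.
- jar_black: Closed clear sample jar (black cap, steel parts inside), round, 38 mm diameter, 75 mm tall, flat top and bottom, straight sides, about 0.12 kg, heavy at the bottom (centre of mass 22 mm up). Origin: underside centre, z up. May be absent.
- jar_red: Closed clear sample jar (red cap, copper parts inside), round, 38 mm diameter, 75 mm tall, flat top and bottom, straight sides, about 0.12 kg, heavy at the bottom (centre of mass 22 mm up). Origin: underside centre, z up. May be absent.
- jar_blue: Closed clear sample jar (blue cap, orange parts inside), round, 38 mm diameter, 75 mm tall, flat top and bottom, straight sides, about 0.12 kg, heavy at the bottom (centre of mass 22 mm up). Origin: underside centre, z up. May be absent.
- caliper: Digital caliper lying on the bench, 230 mm long, 14 mm high. Bystander, loose.
- gauge_case: Red instrument case, 110 x 190 x 32 mm. Bystander, loose.
- notebook: Dark blue notebook, 150 x 210 x 18 mm. Bystander, loose.
Mind the look-alikes: they are no part of the job. Leave any turquoise look-alike of the jar_blue alone.

How it is judged:
By the outcome, as a careful person would: the job done as asked, in the order asked, and still so for the second after the job is handed in, with the robot touching nothing.
Of jar_yellow, jar_white, jar_black, jar_red, jar_blue only 3 to 5 are there at a start; the rules pass over those that are not, and their reading is None.
At some moment in a run one of jar_yellow, jar_white, jar_black, jar_red, jar_blue may be knocked a few centimetres aside while the robot is not near it.
It also fails if it takes over 210 s, if anything falls off the work surface, if the arm or the gripper's body presses on something with over 40 N, if the wrist force passes 120 N, or if a joint passes its speed limit or range.

### The arm

A 6-joint arm with a two-finger parallel gripper is mounted at the origin on the work surface. World frame = base frame: x ahead of the robot, y to its left, z up, the work surface at z = 0. Lengths are in m, angles in degrees, forces in N, time in s.
With the tool pointing down it reaches from about 0.35 to 0.875 m from the base axis. Payload 4.2 kg.
Tool frame: the origin (TCP) lies on the centre line of the jaws, within the pads' length; the fingertips stand r.tip_extent ahead of it and the grasp point (between the pads) lies 11 mm behind it (r.tip_extent is the distance from the TCP to the fingertips, in m); z points along the fingers, y is the line along which they close (so a half turn about z gives the same grasp; the last joint's range is limited). The gripper opens to 87 mm and grips with 3 to 60 N. Pads are 19 mm wide; open, the fingers measure 117 mm over their backs; the gripper's body (75 mm by 190 mm) begins 51 mm behind the grasp point.
Start: joints at [-61.1, 22.042, 0.453, 0, -68.411, -14.817], TCP at [0.152, -0.606, 0.231] pointing down, gripper open.
Joint ranges: [-179.83, 179.83], [-69.29, 118.12], [-61.27, 80.66], [-181.25, 117.63], [-171.15, -9.14], [-177.46, 177.46]. Speed limits (degrees/s): [159.86, 159.86, 180, 180, 180, 180].

### API

Orientations are given as a 3x3 rotation matrix whose columns are the frame's x, y, z axes.
In Python, from station import r gives the robot as it stands.
- The arm moves only by the shell command python3 -m jog 'ROWS'. ROWS is text: rows parted by semicolons, each of 5 numbers parted by spaces: the opening, from 0 (shut) to 1 (fully open), then the shift along the world's x, y, z in mm, then the turn about the world's z in degrees. In form: hand dx dy dz roll; .... A call has 1 to 5 rows; each row shifts and turns the commanded pose from where the row before left it; what a row does not reach is not made up. A row lasts 1/8 s, in which the tool goes at most 62.5 mm and 10.7 degrees, less where a joint would pass 70% of its speed; a pose out of reach is approached as far as the arm can. A call is refused whole if a number of a shift passes 62.5 or a number of a turn 10.7, either way. A call with a gripper value outside its range is refused whole. The fingers move at their own pace and stop on an object; the grip force is fixed at half the most. Time passes only in rows, so rows that do not move let the fingers close. It gives the time, the measured TCP pose, the force, the opening and the grip force at its end, in the units of the state.
- r.sense(): the state, without advancing time (a new reading comes with each control period).
- r.capture(name): name is "scene" or "side" or "wrist"; returns a dict with "pixels" (400x640x3 uint8, red, green, blue), "fovy" (degrees; the focal length in pixels is half the picture's height over the tangent of half this angle, whatever the lens; pixels are square), "cx", "cy" (the principal point, pixels), "k1" (the pictures are not rectified: a ray, as slopes to the right and down, at radius r is drawn at 1 + k1 r^2 times it, then the intrinsics apply), "origin" and "orientation" of the camera in the world; the wrist camera has in their place "T_tool_cam" (4x4, takes a point from camera to tool coordinates, whose origin is the TCP and whose axes are the flange's). Camera axes: x right, y down, z forward; pixel columns grow to the right and rows downward; lengths in m; the calibration is good to about 2 mm. A picture is of the moment at which its call begins: read the wrist's pose just before it. There is no depth.
- r.finish_job(): hands the job in; it is judged then, once.
The state is a dict: "time_s": time; "joints": joint angles; "joint_velocities": joint speeds; "effort": joint torques, N m; "tcp_pos": TCP position; "ee_rot": TCP orientation; "wrist_force": force on the tool from outside, world axes, zero at the start; "moment": the same for the moment, N m; "gripper_width": opening from 0.0 (shut) to 1.0 (fully open); "gripper_force": force on a finger pad.
Only numpy, scipy, OpenCV 4.12 (cv2) and the standard library are available. Lean on these libraries where they do the work, as an engineer would, in place of code of your own. Each camera call takes 0.05 s, during which the arm holds its last target. There are 200 camera calls.

## Working session

There is one attempt and no reset: what is moved stays moved. The work goes in short steps, Python scripts to look and compute and a shell command to move; the robot and the scene stay as the last step left them, time stands still between calls to the robot, and variables do not carry over. Pictures are saved under pics/ and viewed, at most 14 in all, crops included, and the job is handed in when it is done.

```bash
ls; mkdir -p pics; cat > h.py <<'E'
import numpy as np, cv2, pickle
from station import r
def cap(name,save=None):
    s=r.sense(); c=r.capture(name)
    if name=="wrist":
        T=np.array(c["T_tool_cam"]); R=np.array(s["ee_rot"]); p=np.array(s["tcp_pos"])
        c["origin"]=p+R@T[:3,3]; c["orientation"]=R@T[:3,:3]
    c["origin"]=np.array(c["origin"]); c["orientation"]=np.array(c["orientation"])
    if save:
        cv2.imwrite(f"pics/{save}.png",np.array(c["pixels"])[:,:,::-1]); pickle.dump(c,open(f"pics/{save}.pkl","wb"))
    return c
def load(n): return pickle.load(open(f"pics/{n}.pkl","rb"))
def K(c):
    f=200/np.tan(np.radians(c["fovy"])/2); return np.array([[f,0,c["cx"]],[0,f,c["cy"]],[0,0,1.]])
def ray(c,u,v):
    p=cv2.undistortPoints(np.array([[[u,v]]],float),K(c),np.array([c["k1"],0,0,0.]))[0,0]
    d=c["orientation"]@np.array([p[0],p[1],1]); return c["origin"],d/np.linalg.norm(d)
def onz(c,u,v,z):
    o,d=ray(c,u,v); return o+d*(z-o[2])/d[2]
def tri(a,b):
    (o1,d1),(o2,d2)=ray(*a),ray(*b)
    M=np.stack([d1,-d2],1); t=np.linalg.lstsq(M,o2-o1,rcond=None)[0]
    p,q=o1+t[0]*d1,o2+t[1]*d2; return (p+q)/2,np.linalg.norm(p-q)
def proj(c,P):
    q=c["orientation"].T@(np.array(P)-c["origin"]); x=q[:2]/q[2]; x=x*(1+c["k1"]*(x@x)); k=K(c)
    return x*k[0,0]+k[:2,2]
E
python3 - <<'E'
from h import *
for n in("scene","side","wrist"):
    c=cap(n,n+"0"); print(n,c["fovy"],c["cx"],c["cy"],c["k1"],c["origin"].round(3),c["orientation"].round(3).tolist())
print(r.tip_extent,{k:np.round(v,3).tolist() for k,v in r.sense().items()})
E
```

```text
pics
scene 57.72745620418147 311.96140174641755 198.38670796628455 -0.012539166864595441 [ 1.019 -0.719  0.655] [[0.862, 0.293, -0.414], [0.507, -0.507, 0.697], [-0.006, -0.811, -0.585]]
side 51.84860023937355 322.6035235687735 204.72192471527708 0.004710170563135112 [0.372 1.014 0.684] [[-0.974, -0.121, 0.191], [-0.226, 0.482, -0.847], [0.01, -0.868, -0.496]]
wrist 59.2994533743691 318.6470255594474 203.8941144439725 -0.04350498252455273 [ 0.075 -0.625  0.383] [[-0.243, 0.929, 0.281], [0.97, 0.232, 0.072], [0.002, 0.29, -0.957]]
0.008 {'time_s': 0.15, 'joints': [-61.101, 22.082, 0.399, -0.02, -68.411, -14.817], 'joint_velocities': [-0.01, -0.121, 0.183, 0.14, -0.021, -0.017], 'effort': [0.0, -39.105, 18.759, 4.222, 0.012, -0.0], 'tcp_pos': [0.152, -0.606, 0.23], 'ee_rot': [[-0.97, -0.243, -0.001], [-0.243, 0.97, 0.002], [0.0, 0.002, -1.0]], 'wrist_force': [-0.291, -0.337, -0.821], 'moment': [-0.016, -0.017, 0.012], 'gripper_force': 0.0, 'gripper_width': 0.998}
```

View pics/scene0.png

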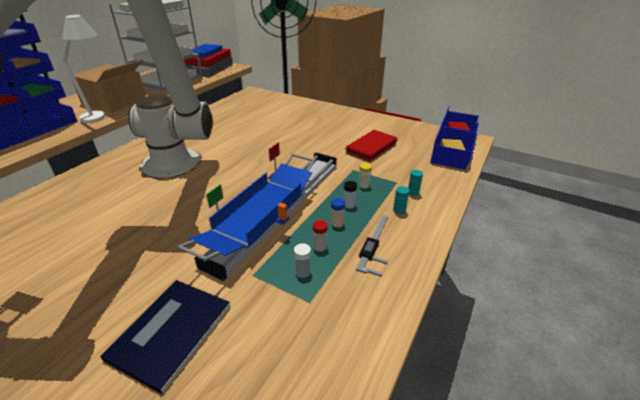

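View pics/side0.png

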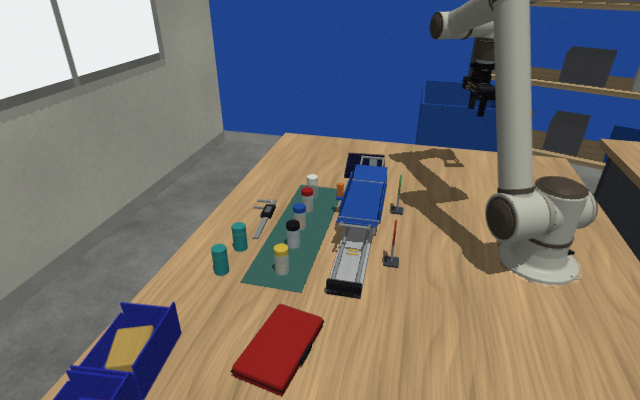

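The scene camera shows five jars on the mat: white (302,262), red (320,236), blue (338,213), black (350,194), yellow (365,176). Two turquoise look-alikes stand at (401,200) and (415,182). The green sign is at (215,196), at the robot's right end, the red sign is at (274,152), and the orange tab is at (283,212). The side view agrees.

```bash
cat >> h.py <<'E'
def blob(c,kind,box,top=False):
    im=np.array(c["pixels"]); h=cv2.cvtColor(im,cv2.COLOR_RGB2HSV).astype(int); H,S,V=h[...,0],h[...,1],h[...,2]
    m={"white":(S<50)&(V>170),"red":((H<6)|(H>172))&(S>170)&(V>70),"blue":(H>108)&(H<125)&(S>150)&(V>60),
       "black":(V<60),"yellow":(H>22)&(H<32)&(S>180)&(V>120),"orange":(H>5)&(H<16)&(S>190)&(V>110),"green":(H>50)&(H<75)&(S>120)}[kind]
    x0,y0,x1,y1=box; mm=np.zeros_like(m); mm[y0:y1,x0:x1]=m[y0:y1,x0:x1]
    n,l,st,ce=cv2.connectedComponentsWithStats(mm.astype(np.uint8))
    if n<2: return None
    i=1+np.argmax(st[1:,4]); x,y,w,hh,a=st[i]; return x+(w-1)/2,y+(hh-1)/2,a,(x,y,w,hh)
E
python3 - <<'E'
from h import *
a,b=load("scene0"),load("side0")
B={"white":((290,235,315,285),(303,168,322,188)),"red":((308,215,332,242),(296,182,318,202)),"blue":((328,195,348,220),(288,200,310,222)),
"black":((340,178,360,200),(283,218,303,240)),"yellow":((356,160,374,182),(272,240,292,262)),"orange":((270,198,295,225),(330,175,350,200)),
"green":((200,180,230,215),(390,165,410,215)),"flagred":((262,138,285,165),(384,210,405,265))}
for k,(p,q) in B.items():
    kk="red" if "red" in k else k
    u,v=blob(a,kk,p),blob(b,kk,q)
    if u and v: print(k,u,v,*[np.round(x,4) for x in tri((a,*u[:2]),(b,*v[:2]))])
    else: print(k,u,v)
for n,c,bx in(("sceneZ",a,(170,120,420,300)),("sideZ",b,(230,140,420,300))):
    x0,y0,x1,y1=bx; im=np.array(c["pixels"])[y0:y1,x0:x1,::-1]; s=800/(x1-x0)
    cv2.imwrite(f"pics/{n}.png",cv2.resize(im,(800,int((y1-y0)*min(s,600/(y1-y0)))) ,interpolation=2)) if s*(y1-y0)<=600 else cv2.imwrite(f"pics/{n}.png",cv2.resize(im,None,fx=600/(y1-y0),fy=600/(y1-y0),interpolation=2))
E
```

```text
white (np.float64(302.0), np.float64(249.0), np.int32(149), (np.int32(294), np.int32(244), np.int32(17), np.int32(11))) (np.float64(312.0), np.float64(176.0), np.int32(42), (np.int32(307), np.int32(174), np.int32(11), np.int32(5))) [ 0.6876 -0.209   0.0738] 0.0027
red (np.float64(319.5), np.float64(226.5), np.int32(150), (np.int32(313), np.int32(220), np.int32(14), np.int32(14))) (np.float64(307.0), np.float64(191.5), np.int32(80), (np.int32(302), np.int32(188), np.int32(11), np.int32(8))) [ 0.6788 -0.1111  0.0658] 0.002
blue (np.float64(338.0), np.float64(203.5), np.int32(128), (np.int32(332), np.int32(198), np.int32(13), np.int32(12))) (np.float64(299.5), np.float64(207.5), np.int32(94), (np.int32(294), np.int32(203), np.int32(12), np.int32(10))) [ 0.6745 -0.004   0.0673] 0.0043
black (np.float64(350.0), np.float64(186.0), np.int32(126), (np.int32(344), np.int32(181), np.int32(13), np.int32(11))) (np.float64(292.5), np.float64(225.0), np.int32(131), (np.int32(286), np.int32(220), np.int32(14), np.int32(11))) [0.6663 0.0912 0.0661] 0.0016
yellow (np.float64(365.0), np.float64(166.0)
[... 169 characters left out ...]
, np.int32(7), np.int32(16))) (np.float64(340.0), np.float64(190.0), np.int32(47), (np.int32(338), np.int32(185), np.int32(5), np.int32(11))) [ 0.5726 -0.1195  0.0807] 0.0007
green (np.float64(214.0), np.float64(195.5), np.int32(190), (np.int32(207), np.int32(185), np.int32(15), np.int32(22))) (np.float64(399.0), np.float64(191.5), np.int32(4), (np.int32(399), np.int32(190), np.int32(1), np.int32(4))) [ 0.3852 -0.1611  0.0827] 0.0137
flagred (np.float64(273.5), np.float64(147.5), np.int32(33), (np.int32(269), np.int32(143), np.int32(10), np.int32(10))) (np.float64(395.0), np.float64(229.0), np.int32(25), (np.int32(394), np.int32(220), np.int32(3), np.int32(19))) [0.3854 0.1098 0.109 ] 0.0001
```

View pics/sceneZ.png

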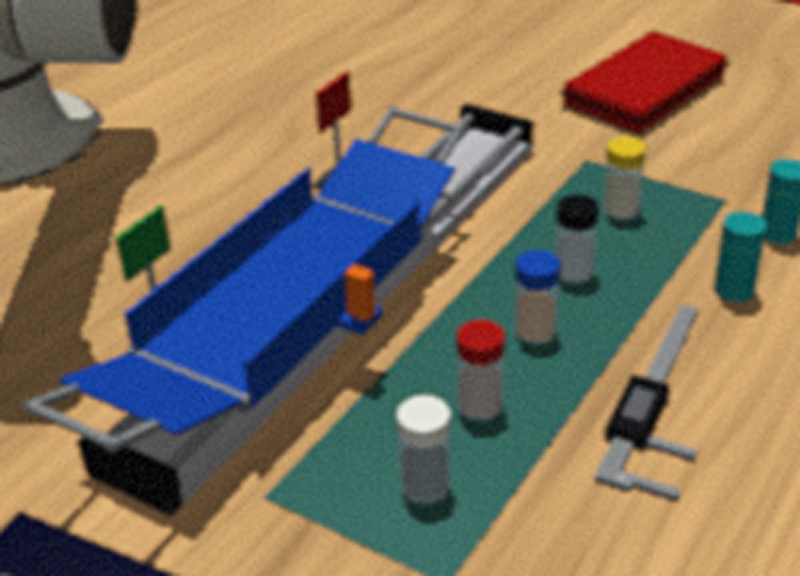

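```bash
python3 -m jog '1 27 48 20 -2; 1 27 48 20 -2; 1 27 48 20 -2; 1 27 48 20 -2; 1 27 48 20 -2' && python3 -m jog '1 27 48 20 0; 1 27 48 20 0; 1 27 48 20 0; 1 27 48 20 0; 1 27 48 10 0' && python3 -m jog '1 30 48 0 0; 1 0 48 0 0; 1 0 0 0 0; 1 0 0 0 0'; python3 - <<'E'
from h import *
c=cap("wrist","w1"); s=r.sense(); print(s["tcp_pos"],s["ee_rot"].round(3) if hasattr(s["ee_rot"],'round') else s["ee_rot"],c["origin"])
E
```

```text
time_s: 0.78
tcp_pos: [0.2875, -0.3645, 0.331]
ee_rot: [[-0.998, -0.07, 0.0], [-0.07, 0.998, 0.0], [-0.0, 0.0, -1.0]]
wrist_force: [1.1, 0.1, 0.4]
gripper_width: 0.999
gripper_force: 0.0
time_s: 1.4
tcp_pos: [0.4227, -0.1245, 0.4218]
ee_rot: [[-0.997, -0.072, 0.002], [-0.072, 0.997, 0.0], [-0.002, -0.0, -1.0]]
wrist_force: [0.6, -0.3, -0.5]
gripper_width: 0.996
gripper_force: 0.0
time_s: 1.9
tcp_pos: [0.4519, -0.0303, 0.4205]
ee_rot: [[-0.997, -0.072, -0.0], [-0.072, 0.997, -0.0], [0.0, -0.0, -1.0]]
wrist_force: [0.2, 0.2, 1.5]
gripper_width: 1.0
gripper_force: 0.0
[ 0.45190647 -0.03072721  0.42054577] [[-0.998 -0.071 -0.   ]
 [-0.071  0.998 -0.   ]
 [ 0.    -0.    -1.   ]] [ 0.37228598 -0.03506004  0.57364376]
```

View pics/w1.png

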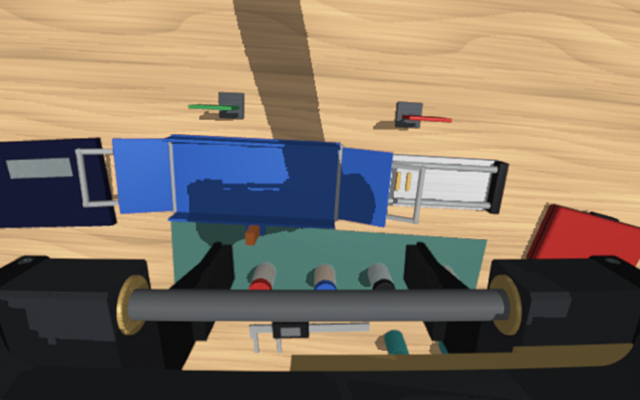

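The wrist view shows the carrier, with hinge rods at (171,177) and (338,182), and the tab at (252,235). The sign feet are at (231,105) green and (409,115) red. The +y rail end is at (500,187). The red, blue and black jars are half hidden behind the gripper.

```bash
python3 - <<'E'
from h import *
c=load("w1")
im=np.array(c["pixels"])
def P(n,u,v,z): print(n,onz(c,u,v,z).round(4))
P("footG",231,105,.01);P("footR",409,115,.01)
for n,u,v in(("hingeR_top",171,143),("hingeR_bot",171,213),("hingeL_top",338,146),("hingeL_bot",336,218)): P(n,u,v,.06)
P("railend top",508,163,.034);P("railend bot",503,213,.034)
P("lip lo L",172,137,.094);P("lip lo R",341,142,.094);P("lip hi R",334,225,.094);P("lip hi L",172,216,.094)
P("tab",254,229,.1)
P("barL top",424,168,.057);P("barL bot",417,220,.057);P("barR top",79,151,.057);P("barR bot",83,207,.057)
cv2.imwrite("pics/w1z.png",cv2.resize(im[80:260,60:330,::-1],None,fx=2.9,fy=2.9,interpolation=2))
a,b=load("scene0"),load("side0")
# yellow
h=cv2.cvtColor(np.array(b["pixels"]),cv2.COLOR_RGB2HSV); print(h[243:256:3,282].tolist())
E
```

```text
footG [ 0.392  -0.1704  0.01  ]
footR [0.3873 0.1075 0.01  ]
hingeR_top [ 0.4498 -0.2465  0.06  ]
hingeR_bot [ 0.5584 -0.2517  0.06  ]
hingeL_top [ 0.4374 -0.0024  0.06  ]
hingeL_bot [0.5481 0.0042 0.06  ]
railend top [0.447  0.2681 0.034 ]
railend bot [0.5291 0.2785 0.034 ]
lip lo L [ 0.4364 -0.2308  0.094 ]
lip lo R [ 0.4274 -0.001   0.094 ]
lip hi R [ 5.474e-01 -4.000e-04  9.400e-02]
lip hi L [ 0.5506 -0.2361  0.094 ]
tab [ 0.5596 -0.1154  0.1   ]
barL top [0.461  0.1291 0.057 ]
barL bot [0.5435 0.1311 0.057 ]
barR top [ 0.4711 -0.389   0.057 ]
barR bot [ 0.5597 -0.3935  0.057 ]
[[29, 128, 143], [25, 166, 193], [25, 168, 197], [24, 173, 150], [24, 173, 133]]
```

View pics/w1z.png

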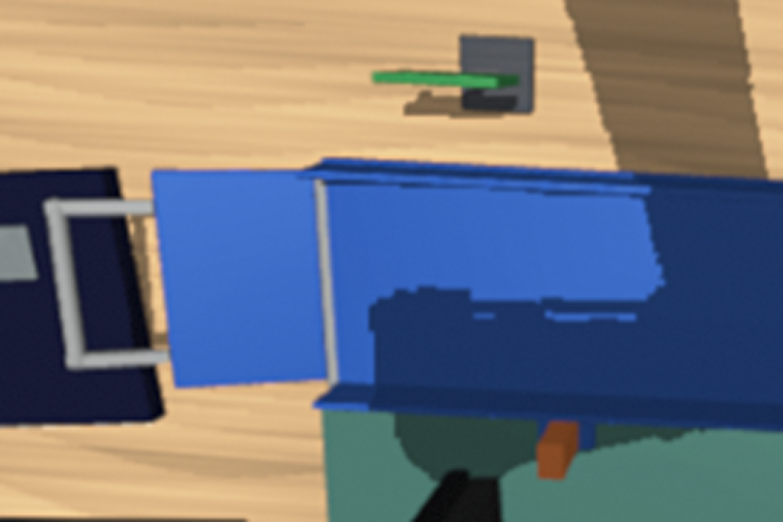

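```bash
python3 - <<'E'
from h import *
a,b,c=load("scene0"),load("side0"),load("w1")
u=blob(a,"orange",(270,198,295,225));v=blob(b,"orange",(330,175,350,200));w=blob(c,"orange",(235,215,275,260));print(w)
print(tri((a,*u[:2]),(c,*w[:2])),tri((b,*v[:2]),(c,*w[:2])))
for P in ([.5726,-.1195,.0807],[.5666,-.1195,.0807]): print(proj(a,P),proj(b,P),proj(c,P))
E
```

```text
(np.float64(250.0), np.float64(242.0), np.int32(10), (np.int32(247), np.int32(241), np.int32(7), np.int32(3)))
(array([ 0.58197141, -0.12528382,  0.08950945]), np.float64(0.007630281483165537)) (array([ 0.57974338, -0.12305301,  0.08234801]), np.float64(0.015294958995157258))
[281.8633467  210.46106243] [339.88407655 190.03379104] [253.36434862 232.28873681]
[279.95046335 209.75147901] [341.75397634 190.25101556] [253.42949511 228.56634299]
```

```bash
python3 -m jog '0.7 40 -30 -50 -1; 0.7 40 -30 -55 -1; 0.7 41 -29 -55 0; 0.7 0 0 -55 0; 0.7 0 0 -55 0' && python3 -m jog '0.7 0 0 0 0; 0.7 0 0 0 0;0.7 0 0 0 0'; python3 - <<'E'
from h import *
c=cap("wrist","w2"); cap("scene","s2"); print(r.sense()["tcp_pos"],proj(c,[.5726,-.1195,.1]))
E
```

```text
time_s: 2.58
tcp_pos: [0.5553, -0.1085, 0.172]
ee_rot: [[-0.999, -0.033, 0.0], [-0.033, 0.999, -0.0], [-0.0, -0.0, -1.0]]
wrist_force: [-0.2, -0.1, -0.0]
gripper_width: 0.71
gripper_force: 0.0
time_s: 2.95
tcp_pos: [0.5572, -0.1065, 0.1771]
ee_rot: [[-0.999, -0.036, 0.006], [-0.036, 0.999, -0.0], [-0.006, -0.0, -1.0]]
wrist_force: [-0.8, -0.7, 0.0]
gripper_width: 0.704
gripper_force: 0.0
[ 0.55659995 -0.1062617   0.17633665] [298.41108214 237.211973  ]
```

View pics/w2.png

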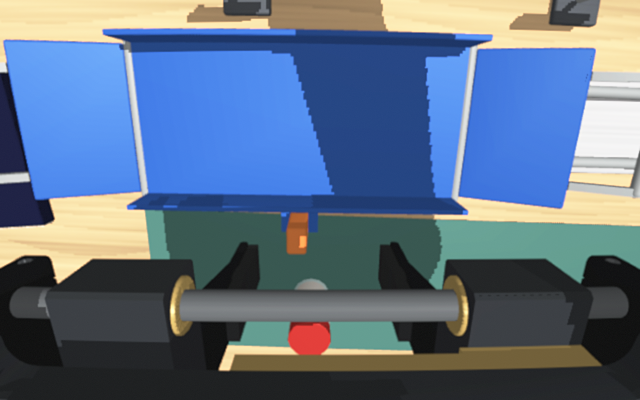

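The tab is at u≈297, v 213–253, between the open fingers at (250,260) and (390,260). The carrier hinges run from (127,43) to (141,190) and from (474,48) to (457,195).

```bash
python3 - <<'E'
from h import *
c=load("w2");im=np.array(c["pixels"])
for v in range(208,262,3): print(v,im[v,297].tolist(),onz(c,297,v,.104).round(4) if v>234 else "")
for u in range(280,316,3): print(u,im[240,u].tolist(),end=' ')
print()
for n,u,v,z in(("R0",127,43,.06),("R1",141,190,.06),("L0",475,48,.06),("L1",457,195,.06)): print(n,onz(c,u,v,z).round(4))
for n,u,v in(("lipL hi",130,207),("lipR hi",466,213),("lipL lo",107,31),("lipR lo",490,37)): print(n,onz(c,u,v,.094).round(4))
s=load("s2"); print(blob(s,"orange",(270,195,295,225)))
E
```

```text
208 [36, 68, 129] 
211 [41, 67, 129] 
214 [172, 96, 48] 
217 [174, 97, 49] 
220 [178, 99, 51] 
223 [149, 83, 42] 
226 [147, 82, 42] 
229 [167, 94, 48] 
232 [173, 97, 49] 
235 [173, 96, 49] [ 0.5693 -0.1203  0.104 ]
238 [170, 96, 48] [ 0.5716 -0.1203  0.104 ]
241 [170, 95, 49] [ 0.5738 -0.1202  0.104 ]
244 [170, 96, 50] [ 0.5761 -0.1202  0.104 ]
247 [169, 94, 48] [ 0.5784 -0.1202  0.104 ]
250 [172, 96, 49] [ 0.5806 -0.1201  0.104 ]
253 [147, 91, 53] [ 0.583  -0.1201  0.104 ]
256 [53, 87, 81] [ 0.5853 -0.12    0.104 ]
259 [56, 88, 81] [ 0.5876 -0.12    0.104 ]
280 [57, 88, 83] 283 [56, 88, 82] 286 [103, 85, 65] 289 [173, 96, 48] 292 [173, 96, 49] 295 [172, 96, 49] 298 [167, 93, 48] 301 [255, 180, 94] 304 [255, 171, 89] 307 [109, 85, 66] 310 [55, 88, 82] 313 [57, 88, 82] 
R0 [ 0.4438 -0.2477  0.06  ]
R1 [ 0.5533 -0.2487  0.06  ]
L0 [0.4388 0.0023 0.06  ]
L1 [0.5484 0.005  0.06  ]
lipL hi [ 0.5565 -0.2405  0.094 ]
lipR hi [ 0.5524 -0.0007  0.094 ]
lipL lo [ 0.4411 -0.2423  0.094 ]
lipR lo [ 0.4366 -0.0031  0.094 ]
(np.float64(282.0), np.float64(211.0), np.int32(88), (np.int32(279), np.int32(204), np.int32(7), np.int32(15)))
```

```bash
python3 -m jog '0.6 10 -10 0 -1; 0.6 6 -4 -30 0; 0.6 0 0 -35 0; 0.6 0 0 -31 0; 0.6 0 0 0 0' && python3 -m jog '0 0 0 0 0; 0 0 0 0 0; 0 0 0 0 0; 0 0 0 0 0'
```

```text
time_s: 3.68
tcp_pos: [0.5704, -0.1208, 0.0758]
ee_rot: [[-1.0, -0.018, -0.005], [-0.018, 1.0, -0.0], [0.005, -0.0, -1.0]]
wrist_force: [0.6, -0.4, 0.8]
gripper_width: 0.602
gripper_force: 0.0
time_s: 4.18
tcp_pos: [0.5718, -0.1202, 0.0786]
ee_rot: [[-1.0, -0.019, 0.001], [-0.019, 1.0, 0.0], [-0.001, 0.0, -1.0]]
wrist_force: [1.1, -0.0, -1.4]
gripper_width: 0.232
gripper_force: 0.0
```

```bash
python3 -m jog '0 0 0 0 0; 0 0 0 0 0; 0 0 15 0 0; 0 -1 15 0 0; 0 0 15 0 0' && python3 -m jog '0 0 15 0 0; 0 0 10 0 0;0 0 0 0 0' && for i in 1 2; do python3 -m jog '0 0 4 0 0; 0 0 0 0 0'; done
```

```text
time_s: 4.8
tcp_pos: [0.5708, -0.0742, 0.0784]
ee_rot: [[-1.0, -0.02, 0.001], [-0.02, 1.0, -0.0], [-0.001, -0.0, -1.0]]
wrist_force: [-0.4, -0.9, 5.1]
gripper_width: 0.16
gripper_force: 30.0
time_s: 5.18
tcp_pos: [0.5703, -0.0483, 0.0784]
ee_rot: [[-1.0, -0.021, -0.0], [-0.021, 1.0, 0.001], [0.0, 0.001, -1.0]]
wrist_force: [-1.7, 1.6, 7.4]
gripper_width: 0.156
gripper_force: 30.0
time_s: 5.42
tcp_pos: [0.5702, -0.0452, 0.0784]
ee_rot: [[-1.0, -0.02, -0.0], [-0.02, 1.0, -0.0], [0.0, -0.0, -1.0]]
wrist_force: [-1.1, 0.3, 6.6]
gripper_width: 0.159
gripper_force: 30.0
time_s: 5.68
tcp_pos: [0.5702, -0.0441, 0.0784]
ee_rot: [[-1.0, -0.02, -0.001], [-0.02, 1.0, -0.004], [0.001, -0.004, -1.0]]
wrist_force: [0.2, -13.2, 4.7]
gripper_width: 0.163
gripper_force: 30.0
```

```bash
for i in 1 2; do python3 -m jog '0 0 2 0 0; 0 0 0 0 0'|grep -E 'tcp|force'; done;  for i in 1 2 ; do python3 -m jog '0 0 3 0 0; 0 0 0 0 0'|grep -E 'tcp|force'; done
```

```text
tcp_pos: [0.5702, -0.0438, 0.0784]
wrist_force: [0.9, -19.2, 3.9]
gripper_force: 30.0
tcp_pos: [0.5701, -0.0384, 0.0784]
wrist_force: [-2.2, -1.2, 5.6]
gripper_force: 30.0
tcp_pos: [0.57, -0.034, 0.0784]
wrist_force: [-2.9, 1.7, 7.0]
gripper_force: 30.0
tcp_pos: [0.5699, -0.0305, 0.0784]
wrist_force: [-3.4, 2.7, 6.9]
gripper_force: 30.0
```

```bash
python3 -m jog '0 0 2 0 0; 0 0 0 0 0'|grep -E 'tcp|force'; python3 -m jog '0.5 0 0 0 0; 0.5 0 0 0 0; 0.5 0 0 0 0; 0.5 0 0 40 0; 0.5 0 0 40 0'|grep -E 'tcp|force';  python3 -m jog '1 -40 -40 50 0; 1 -40 0 50 0; 1 -30 0 50 0; 1 0 0 50 0; 1 0 0 0 0'|grep tcp; python3 -m jog '1 0 0 0 0; 1 0 0 0 0; 1 0 0 0 0'|grep tcp; python3 - <<'E'
from h import *
c=cap("wrist","w3"); a=cap("scene","s3"); b=cap("side","d3")
u=blob(a,"orange",(280,180,325,215));v=blob(b,"orange",(320,175,350,220));print(u,v,tri((a,*u[:2]),(b,*v[:2])))
E
```

```text
tcp_pos: [0.5699, -0.029, 0.0784]
wrist_force: [-2.5, 0.4, 7.1]
gripper_force: 30.0
tcp_pos: [0.5701, -0.0302, 0.1581]
wrist_force: [0.5, -0.3, -1.1]
gripper_force: 0.0
tcp_pos: [0.4697, -0.0634, 0.3527]
tcp_pos: [0.4682, -0.0634, 0.3469]
(np.float64(300.5), np.float64(193.5), np.int32(40), (np.int32(298), np.int32(187), np.int32(6), np.int32(14))) (np.float64(333.0), np.float64(199.0), np.int32(1), (np.int32(333), np.int32(199), np.int32(1), np.int32(1))) (array([ 0.579504  , -0.04082316,  0.08934276]), np.float64(0.0019760733822199866))
```

View pics/w3.png

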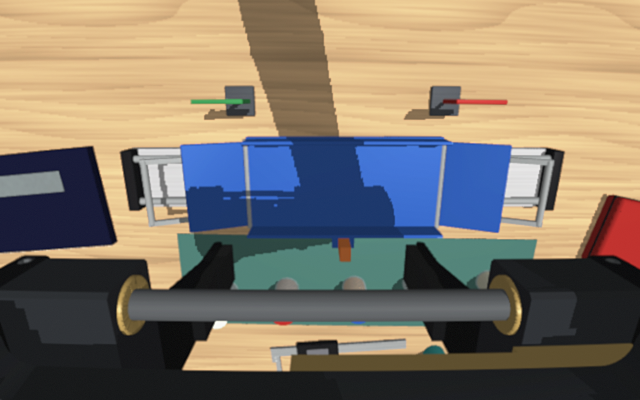

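The carrier now sits in the middle. Rail end plates are at u≈122–139 and 545–563. The hinge rods are at u≈249 and u≈440, the tab at (344,250), and both flap bars at u≈150 and u≈545.

```bash
python3 - <<'E'
from h import *
c=load("w3")
def P(u,v,z): return onz(c,u,v,z)
A=P(240,101,.01);B=P(445,101,.01);print("feet",A,B,(A+B)/2)
A=P(124,180,.034);B=P(560,180,.034);print("rail outer",A,B,(A+B)/2, B[1]-A[1])
A=(P(248,145,.06)+P(250,232,.06))/2;B=(P(443,147,.06)+P(438,232,.06))/2;print("hinge",A,B,(A+B)/2)
print("tabtop far",P(344,262,.104))
im=np.array(c["pixels"]);cv2.imwrite("pics/w3z.png",cv2.resize(np.hstack([im[130:245,110:270],im[130:245,430:590]])[:,:,::-1],None,fx=2.5,fy=2.5,interpolation=2))
E
```

```text
feet [ 0.39302659 -0.17009144  0.01      ] [0.38749033 0.10642603 0.01      ] [ 0.39025846 -0.03183271  0.01      ]
rail outer [ 0.4991237  -0.33028738  0.034     ] [0.48774466 0.27228301 0.034     ] [ 0.49343418 -0.02900219  0.034     ] 0.6025703849917506
hinge [ 0.50368762 -0.15234835  0.06      ] [0.50027707 0.0963188  0.06      ] [ 0.50198235 -0.02801478  0.06      ]
tabtop far [ 0.58218918 -0.02917623  0.104     ]
```

View pics/w3z.png

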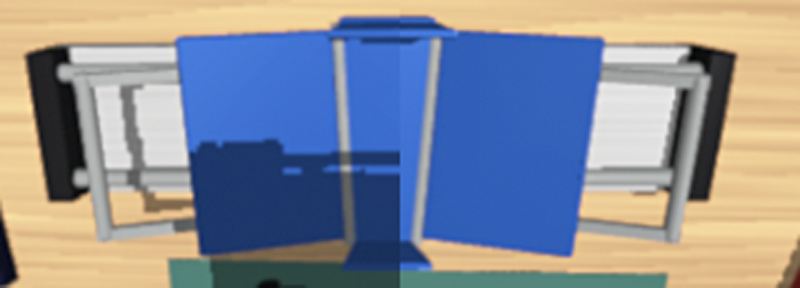

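```bash
cat >> h.py <<'E'
CAPM={"white":lambda H,S,V:(S<60)&(V>150),"red":lambda H,S,V:((H<6)|(H>172))&(S>150)&(V>60),"blue":lambda H,S,V:(H>106)&(H<126)&(S>130)&(V>50),
 "black":lambda H,S,V:V<55,"yellow":lambda H,S,V:(H>20)&(H<33)&(S>120)&(V>110)}
def cap_c(c,kind,P,rad=16):
    u,v=proj(c,P); im=np.array(c["pixels"]); h=cv2.cvtColor(im,cv2.COLOR_RGB2HSV).astype(int); m=CAPM[kind](h[...,0],h[...,1],h[...,2])
    w=np.zeros_like(m); s=np.s_[max(0,int(v-rad)):int(v+rad),max(0,int(u-rad)):int(u+rad)]; w[s]=m[s]
    n,l,st,ce=cv2.connectedComponentsWithStats(w.astype(np.uint8))
    if n<2: return None
    i=1+np.argmax(st[1:,4]); x,y,ww,hh,a=st[i]; return (x+(ww-1)/2,y+(hh-1)/2,ww,hh,a)
JAR={"white":(.6876,-.209),"red":(.6788,-.1111),"blue":(.6745,-.004),"black":(.6663,.0912),"yellow":(.658,.185)}
def jars(a,b,names=JAR):
    for k in names:
        P=[*JAR[k],.067]; u,v=cap_c(a,k,P),cap_c(b,k,P)
        if u and v: p,e=tri((a,*u[:2]),(b,*v[:2])); print(k,p.round(4),round(e,4),[int(t) for t in u[2:]],[int(t) for t in v[2:]])
        else: print(k,u,v)
E
python3 - <<'E'
from h import *
jars(load("scene0"),load("side0")); print(); jars(load("s3"),load("d3"))
E
```

```text
white [ 0.6867 -0.2069  0.0731] 0.0019 [17, 12, 162] [11, 6, 51]
red [ 0.6806 -0.1118  0.067 ] 0.002 [15, 14, 162] [12, 9, 89]
blue [ 0.6743 -0.0032  0.0663] 0.0013 [14, 12, 141] [13, 11, 113]
black [0.6663 0.0912 0.0661] 0.0016 [13, 11, 120] [14, 11, 129]
yellow [0.6612 0.2115 0.0681] 0.0005 [13, 10, 85] [14, 14, 160]

white [ 0.6867 -0.2069  0.0731] 0.0019 [17, 12, 163] [11, 6, 50]
red [ 0.6801 -0.1123  0.067 ] 0.0007 [14, 14, 161] [12, 9, 89]
blue [ 0.6743 -0.0032  0.0663] 0.0013 [14, 12, 138] [13, 11, 113]
black [0.6663 0.0912 0.0661] 0.0016 [13, 11, 119] [14, 11, 130]
yellow [0.6618 0.2102 0.0671] 0.0007 [13, 11, 89] [14, 14, 161]
```

```bash
python3 -m jog '1 52 15 -40 0; 1 52 15 -40 0; 1 52 15 -40 0; 1 50 15 -35 0; 1 0 0 -20 0'|grep tcp; python3 -m jog '1 0 0 0 0; 1 0 0 0 0'|grep tcp
```

```text
tcp_pos: [0.6645, -0.0057, 0.1762]
tcp_pos: [0.6634, -0.0069, 0.1834]
```

```bash
python3 -m jog '1 11 4 -30 0; 1 0 0 -35 0; 1 0 0 -35 0; 1 0 0 -25 0; 1 0 0 -15 0'|grep -E 'tcp|wrist'; python3 -m jog '0 0 0 0 0; 0 0 0 0 0; 0 0 0 0 0; 0 0 0 0 0; 0 0 0 0 0'
```

```text
tcp_pos: [0.6743, -0.0028, 0.0429]
wrist_force: [-0.2, -0.1, 0.6]
time_s: 10.82
tcp_pos: [0.6741, -0.0026, 0.0423]
ee_rot: [[-1.0, -0.019, 0.001], [-0.019, 1.0, 0.0], [-0.001, 0.0, -1.0]]
wrist_force: [-0.1, 0.1, 0.5]
gripper_width: 0.518
gripper_force: 0.0
```

```bash
python3 -m jog '0 0 0 0 0; 0 0 0 0 0; 0 0 0 0 0; 0 0 0 20 0; 0 0 0 40 0'|grep -E 'tcp|wrist|grip'; python3 -m jog '0 0 0 40 0; 0 0 0 40 0; 0 -20 -7 20 0; 0 -40 -10 0 0; 0 -40 -10 0 0'|grep -E 'tcp';python3 -m jog '0 -40 0 0 0; 0 -40 0 0 0; 0 -20 0 0 0; 0 -7 0 0 0;0 0 0 0 0'|grep -E 'tcp|wrist|grip'
```

```text
tcp_pos: [0.672, -0.0028, 0.0996]
wrist_force: [-0.4, 0.7, -1.0]
gripper_width: 0.432
gripper_force: 30.0
tcp_pos: [0.5725, -0.0298, 0.2014]
tcp_pos: [0.4672, -0.0296, 0.202]
wrist_force: [0.3, 0.5, -1.7]
gripper_width: 0.426
gripper_force: 30.0
```

```bash
python3 -m jog '0 0 0 -35 0; 0 0 0 -35 0; 0 0 0 -20 0; 0 0 0 -5 0; 0 0 0 0 0'|grep -E 'tcp|wrist'; for i in 1 2 3; do python3 -m jog '0 0 0 -2 0; 0 0 0 0 0'|grep -E 'tcp|wrist'; done
```

```text
tcp_pos: [0.4678, -0.0296, 0.1069]
wrist_force: [0.2, -1.2, -1.2]
tcp_pos: [0.4673, -0.0296, 0.1055]
wrist_force: [0.3, 0.7, -1.7]
tcp_pos: [0.4669, -0.0297, 0.103]
wrist_force: [-0.7, 0.3, -0.2]
tcp_pos: [0.4673, -0.0298, 0.1019]
wrist_force: [-2.2, -0.3, 5.4]
```

```bash
python3 -m jog '1 0 0 0 0; 1 0 0 0 0; 1 0 0 0 0; 1 0 0 0 0; 1 0 0 25 0'|grep -E 'tcp|wrist|width'; python3 -m jog '1 0 0 35 0; 1 0 0 35 0; 1 20 -10 0 0; 1 40 -18 0 0; 1 40 -18 0 0'|grep tcp;  python3 -m jog '1 40 -18 0 0; 1 40 -18 0 0; 1 33 0 0 0; 1 0 0 -20 0; 1 0 0 0 0'|grep tcp; python3 - <<'E'
from h import *
jars(cap("scene","s4"),cap("side","d4"))
E
```

```text
tcp_pos: [0.4655, -0.03, 0.1246]
wrist_force: [0.9, -0.6, 0.8]
gripper_width: 0.913
tcp_pos: [0.568, -0.0761, 0.1962]
tcp_pos: [0.6788, -0.1117, 0.1732]
white [ 0.6729 -0.2057  0.0724] 0.004 [5, 5, 16] [5, 4, 11]
red [ 0.6796 -0.1127  0.0669] 0.0005 [15, 14, 161] [12, 9, 89]
blue None None
black [0.6728 0.0772 0.0763] 0.0009 [13, 11, 117] [32, 23, 493]
yellow [0.6625 0.2106 0.0672] 0.0023 [12, 11, 103] [14, 14, 162]
```

```bash
python3 -m jog '1 1 -1 -30 0; 1 0 0 -35 0; 1 0 0 -35 0; 1 0 0 -20 0; 1 0 0 -10 0'|grep -E 'tcp|wrist'; python3 -m jog '0 0 0 0 0; 0 0 0 0 0; 0 0 0 0 0; 0 0 0 0 0; 0 0 0 0 0'|grep tcp;  python3 -m jog '0 0 0 0 0; 0 0 0 0 0; 0 0 0 0 0'|grep -E 'grip|tcp'
```

```text
tcp_pos: [0.6808, -0.1126, 0.0459]
wrist_force: [0.7, -0.3, 0.3]
tcp_pos: [0.6811, -0.1127, 0.0462]
tcp_pos: [0.6811, -0.1126, 0.046]
gripper_width: 0.429
gripper_force: 30.0
```

```bash
python3 -m jog '0 0 0 20 0; 0 0 0 35 0; 0 0 0 40 0; 0 0 0 40 0; 0 0 0 20 0'|grep -E 'tcp|grip'; python3 -m jog '0 -30 10 0 0; 0 -40 10 0 0; 0 -40 10 0 0; 0 -30 11 0 0; 0 -17 0 0 0'|grep -E 'tcp';python3 -m jog '0 0 0 -20 0; 0 0 0 -35 0; 0 0 0 -20 0; 0 0 0 -10 0;0 0 0 0 0'|grep -E 'tcp|wrist|grip'
```

```text
tcp_pos: [0.6816, -0.1129, 0.2034]
gripper_width: 0.434
gripper_force: 30.0
tcp_pos: [0.522, -0.0713, 0.2008]
tcp_pos: [0.5237, -0.0718, 0.1154]
wrist_force: [0.3, -0.3, -1.8]
gripper_width: 0.43
gripper_force: 30.0
```

```bash
for i in 1 2; do python3 -m jog '0 0 0 -3 0; 0 0 0 0 0'|grep -E 'tcp|wrist'; done; for i in 1 2; do python3 -m jog '0 0 0 -2 0; 0 0 0 0 0'|grep -E 'tcp|wrist'; done
```

```text
tcp_pos: [0.5242, -0.0716, 0.1134]
wrist_force: [-0.6, -0.2, -0.6]
tcp_pos: [0.5238, -0.0717, 0.1098]
wrist_force: [-0.3, -0.7, -1.0]
tcp_pos: [0.5238, -0.0717, 0.1077]
wrist_force: [0.3, 0.5, -1.3]
tcp_pos: [0.5241, -0.0717, 0.1059]
wrist_force: [0.5, -0.3, -0.5]
```

```bash
python3 -m jog '0 0 0 -1.5 0; 0 0 0 0 0'|grep -E 'tcp|wrist'; python3 -m jog '1 0 0 0 0; 1 0 0 0 0; 1 0 0 0 0; 1 0 0 0 0; 1 0 0 25 0'|grep -E 'tcp|wrist|width'; python3 -m jog '1 0 0 35 0; 1 0 0 35 0; 1 30 -25 0 0; 1 40 -35 0 0; 1 40 -35 0 0'|grep tcp;  python3 -m jog '1 40 -35 0 0; 1 13 -5 0 0; 1 0 0 -20 0; 1 0 0 0 0'|grep tcp; python3 - <<'E'
from h import *
jars(cap("scene","s5"),cap("side","d5"))
E
```

```text
tcp_pos: [0.5243, -0.0719, 0.1058]
wrist_force: [-3.1, -0.2, 7.5]
tcp_pos: [0.5224, -0.0718, 0.1278]
wrist_force: [-0.1, -0.0, 0.5]
gripper_width: 0.91
tcp_pos: [0.6351, -0.1675, 0.1996]
tcp_pos: [0.6858, -0.2066, 0.1767]
white [ 0.679  -0.2103  0.0723] 0.0024 [10, 10, 70] [6, 6, 23]
red None None
blue None None
black [0.6663 0.0912 0.0661] 0.0016 [13, 11, 114] [14, 11, 131]
yellow [0.6625 0.2106 0.0672] 0.0023 [12, 11, 108] [14, 14, 163]
```

```bash
python3 -m jog '1 1 0 -30 0; 1 0 0 -35 0; 1 0 0 -35 0; 1 0 0 -20 0; 1 0 0 -12 0'|grep -E 'tcp|wrist'; python3 -m jog '0 0 0 0 0; 0 0 0 0 0; 0 0 0 0 0; 0 0 0 0 0; 0 0 0 0 0'|grep tcp;  python3 -m jog '0 0 0 0 0; 0 0 0 0 0; 0 0 0 0 0'|grep -E 'grip|tcp'
```

```text
tcp_pos: [0.6883, -0.2066, 0.0473]
wrist_force: [2.0, 0.1, 0.8]
tcp_pos: [0.6881, -0.2067, 0.0477]
tcp_pos: [0.688, -0.2068, 0.0476]
gripper_width: 0.427
gripper_force: 29.9
```

```bash
python3 -m jog '0 0 0 20 0; 0 0 0 35 0; 0 0 0 40 0; 0 0 0 40 0; 0 0 0 20 0'|grep -E 'tcp|grip'; python3 -m jog '0 -30 15 0 0; 0 -40 18 0 0; 0 -40 18 0 0; 0 -40 18 0 0; 0 -40 18 0 0'|grep -E 'tcp';python3 -m jog '0 -28 5 0 0; 0 0 0 -20 0; 0 0 0 -35 0; 0 0 0 -25 0;0 0 0 0 0'|grep -E 'tcp|wrist|grip'
```

```text
tcp_pos: [0.6889, -0.2068, 0.2071]
gripper_width: 0.43
gripper_force: 29.9
tcp_pos: [0.4967, -0.1191, 0.2036]
tcp_pos: [0.4688, -0.1147, 0.1219]
wrist_force: [0.4, 0.9, -0.3]
gripper_width: 0.429
gripper_force: 29.9
```

```bash
python3 -m jog '0 0 0 -7 0; 0 0 0 -4 0; 0 0 0 0 0'|grep -E 'tcp|wrist'; for i in 1 2 3; do python3 -m jog '0 0 0 -1.5 0; 0 0 0 0 0'|grep -E 'tcp|wrist'; done
```

```text
tcp_pos: [0.4701, -0.1147, 0.1117]
wrist_force: [0.4, -0.7, -1.1]
tcp_pos: [0.47, -0.1147, 0.11]
wrist_force: [0.8, 0.2, -0.5]
tcp_pos: [0.4698, -0.1147, 0.1083]
wrist_force: [-0.5, -0.2, -1.4]
tcp_pos: [0.4702, -0.1147, 0.1074]
wrist_force: [-1.6, 0.1, 3.1]
```

```bash
python3 -m jog '1 0 0 0 0; 1 0 0 0 0; 1 0 0 0 0; 1 0 0 0 0; 1 0 0 25 0'|grep -E 'tcp|wrist|width'; python3 -m jog '1 0 0 35 0; 1 0 0 35 0; 1 30 30 0 0; 1 36 40 0 0; 1 36 40 0 0'|grep tcp;  python3 -m jog '1 36 40 0 0; 1 36 40 0 0; 1 22 16 0 0; 1 0 0 -20 0; 1 0 0 0 0'|grep tcp; python3 - <<'E'
from h import *
jars(cap("scene","s6"),cap("side","d6"))
E
```

```text
tcp_pos: [0.4684, -0.1147, 0.1305]
wrist_force: [0.9, -0.7, -0.2]
gripper_width: 0.913
tcp_pos: [0.5728, -0.0036, 0.2022]
tcp_pos: [0.6648, 0.0913, 0.1794]
white None None
red None None
blue None None
black [0.6798 0.0893 0.0561] 0.0034 [21, 20, 222] [26, 25, 427]
yellow [0.6568 0.2235 0.068 ] 0.0021 [12, 6, 31] [13, 8, 83]
```

```bash
python3 -m jog '1 2 0 -30 0; 1 0 0 -35 0; 1 0 0 -35 0; 1 0 0 -20 0; 1 0 0 -15 0'|grep -E 'tcp|wrist'; python3 -m jog '0 0 0 0 0; 0 0 0 0 0; 0 0 0 0 0; 0 0 0 0 0; 0 0 0 0 0'|grep tcp;  python3 -m jog '0 0 0 0 0; 0 0 0 0 0; 0 0 0 0 0'|grep -E 'grip|tcp'
```

```text
tcp_pos: [0.6683, 0.0911, 0.0471]
wrist_force: [0.1, 0.0, -0.3]
tcp_pos: [0.668, 0.0914, 0.0473]
tcp_pos: [0.668, 0.0914, 0.047]
gripper_width: 0.432
gripper_force: 29.9
```

```bash
python3 -m jog '0 0 0 20 0; 0 0 0 35 0; 0 0 0 40 0; 0 0 0 40 0; 0 0 0 20 0'|grep -E 'tcp|grip'; python3 -m jog '0 -30 -15 0 0; 0 -40 -20 0 0; 0 -40 -20 0 0; 0 -34 -22 0 0; 0 0 0 0 0'|grep -E 'tcp';python3 -m jog '0 0 0 -20 0; 0 0 0 -35 0; 0 0 0 -25 0;0 0 0 -10 0; 0 0 0 0 0'|grep -E 'tcp|wrist|grip'
```

```text
tcp_pos: [0.6686, 0.0914, 0.2045]
gripper_width: 0.428
gripper_force: 29.9
tcp_pos: [0.5213, 0.013, 0.2021]
tcp_pos: [0.5242, 0.0145, 0.1115]
wrist_force: [0.2, 1.1, -1.1]
gripper_width: 0.426
gripper_force: 29.9
```

```bash
for i in 1 2 3; do python3 -m jog '0 0 0 -1.5 0; 0 0 0 0 0'|grep -E 'tcp|wrist'; done;  python3 -m jog '0 0 0 -1 0; 0 0 0 0 0'|grep -E 'tcp|wrist'
```

```text
tcp_pos: [0.5245, 0.0145, 0.1112]
wrist_force: [-0.7, -0.0, -0.8]
tcp_pos: [0.5239, 0.0143, 0.1091]
wrist_force: [0.4, 0.7, -1.0]
tcp_pos: [0.5238, 0.0143, 0.1073]
wrist_force: [-0.1, -0.1, -2.1]
tcp_pos: [0.5241, 0.0143, 0.1069]
wrist_force: [-1.6, 0.3, 3.3]
```

```bash
python3 -m jog '1 0 0 0 0; 1 0 0 0 0; 1 0 0 0 0; 1 0 0 0 0; 1 0 0 25 0'|grep -E 'tcp|wrist|width'; python3 -m jog '1 0 0 35 0; 1 0 0 35 0; 1 0 20 0 0;1 0 0 0 0'|grep tcp; python3 - <<'E'
from h import *
a=cap("scene","s7");b=cap("side","d7");jars(a,b);cap("wrist","w7")
cv2.imwrite("pics/v7.png",np.vstack([cv2.resize(np.array(c["pixels"])[y:y+170,x:x+270,::-1],None,fx=1.75,fy=1.75) for c,x,y in((a,170,120),(b,220,140))]))
E
```

```text
tcp_pos: [0.5225, 0.014, 0.1298]
wrist_force: [0.5, -0.3, -0.3]
gripper_width: 0.912
tcp_pos: [0.524, 0.035, 0.2017]
white None None
red None None
blue None None
black (np.float64(362.5), np.float64(189.5), np.int32(4), np.int32(2), np.int32(7)) None
yellow [0.6625 0.2106 0.0672] 0.0023 [12, 11, 93] [14, 14, 162]
```

View pics/v7.png

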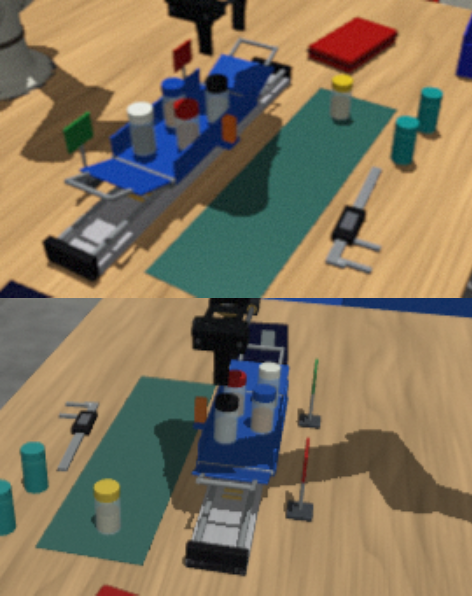

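All four jars stand on the deck: white, red, blue and black. Yellow is alone on the mat, in its original place.

```bash
python3 -m jog '1 28 35 0 0; 1 30 38 0 0; 1 30 38 0 0; 1 30 38 0 0; 1 20 26 0 0'|grep tcp; python3 -m jog '1 0 0 -20 0; 1 0 0 -35 0; 1 0 0 0 0'|grep tcp
```

```text
tcp_pos: [0.6629, 0.2102, 0.2]
tcp_pos: [0.66, 0.2078, 0.1422]
```

```bash
python3 -m jog '1 2 2 -30 0; 1 0 0 -35 0; 1 0 0 -20 0; 1 0 0 -10 0; 1 0 0 0 0'|grep -E 'tcp|wrist'; python3 -m jog '0 0 0 0 0; 0 0 0 0 0; 0 0 0 0 0; 0 0 0 0 0; 0 0 0 0 0'|grep tcp;  python3 -m jog '0 0 0 0 0; 0 0 0 0 0; 0 0 0 0 0'|grep -E 'grip|tcp'
```

```text
tcp_pos: [0.6643, 0.2112, 0.0518]
wrist_force: [0.2, 0.7, 0.7]
tcp_pos: [0.6639, 0.2114, 0.0514]
tcp_pos: [0.6639, 0.2113, 0.0514]
gripper_width: 0.432
gripper_force: 30.0
```

```bash
python3 -m jog '0 0 0 20 0; 0 0 0 35 0; 0 0 0 40 0; 0 0 0 40 0; 0 0 0 20 0'|grep -E 'tcp|grip'; python3 -m jog '0 -27 -20 0 0; 0 -40 -32 0 0; 0 -40 -32 0 0; 0 -40 -32 0 0; 0 -30 -24 0 0'|grep -E 'tcp';python3 -m jog '0 -20 -16 0 0; 0 0 0 -20 0; 0 0 0 -35 0; 0 0 0 -25 0; 0 0 0 0 0'|grep -E 'tcp|wrist|grip'
```

```text
tcp_pos: [0.6645, 0.2116, 0.209]
gripper_width: 0.429
gripper_force: 30.0
tcp_pos: [0.4847, 0.07, 0.2061]
tcp_pos: [0.4653, 0.0547, 0.1247]
wrist_force: [1.0, 0.3, -1.8]
gripper_width: 0.434
gripper_force: 30.0
```

```bash
python3 -m jog '0 0 0 -6 0; 0 0 0 -4 0; 0 0 0 0 0'|grep -E 'tcp|wrist'; for i in 1 2 3; do python3 -m jog '0 0 0 -1.5 0; 0 0 0 0 0'|grep -E 'tcp|wrist'; done
```

```text
tcp_pos: [0.467, 0.0554, 0.1167]
wrist_force: [0.2, 0.5, -2.0]
tcp_pos: [0.467, 0.0553, 0.115]
wrist_force: [-0.5, 0.3, -1.1]
tcp_pos: [0.4669, 0.0553, 0.1133]
wrist_force: [-0.7, -0.1, -1.9]
tcp_pos: [0.4668, 0.0553, 0.1118]
wrist_force: [-0.2, -0.1, -0.6]
```

```bash
python3 -m jog '0 0 0 -1 0; 0 0 0 0 0'|grep -E 'tcp|wrist'; python3 -m jog '1 0 0 0 0; 1 0 0 0 0; 1 0 0 0 0; 1 0 0 0 0; 1 0 0 25 0'|grep -E 'tcp|wrist|width'; python3 -m jog '1 0 0 35 0; 1 0 0 35 0; 1 0 35 35 0;1 0 40 35 0; 1 0 40 0 0'|grep tcp; python3 -m jog '1 0 0 0 0;1 0 0 0 0'|grep tcp; python3 - <<'E'
from h import *
c=cap("wrist","w8"); a=cap("scene","s8");b=cap("side","d8")
C=np.array([.495,-.029,0]);P=lambda x,y,z:C+[x-.02*y,y+.02*x,z]
for x in(-.035,0,.035): print(proj(c,P(x,.245,.057)),proj(a,P(x,.245,.057)),proj(b,P(x,.245,.057)))
x=lambda c,u,v,s:cv2.resize(np.array(c["pixels"])[v:v+100,u:u+150,::-1],(450,300),interpolation=2)
im=np.array(c["pixels"])[:,:,::-1]
cv2.imwrite("pics/v8.png",np.hstack([cv2.resize(im[0:300,200:500],(500,500)),cv2.resize(np.array(b["pixels"])[200:300,310:370,::-1],(300,500),interpolation=2)]))
E
```

```text
tcp_pos: [0.4671, 0.0553, 0.1112]
wrist_force: [-0.8, -0.3, 1.6]
tcp_pos: [0.4656, 0.0548, 0.1346]
wrist_force: [0.7, 0.1, 0.2]
gripper_width: 0.912
tcp_pos: [0.4682, 0.1722, 0.2793]
tcp_pos: [0.4666, 0.1701, 0.2755]
[360.50170099 165.34191122] [309.26942323 153.26265107] [360.7641295  266.09625314]
[359.46738147 196.82563243] [318.30659365 155.68644796] [346.57361252 264.13614351]
[358.45901521 226.71756961] [327.55361037 158.16729316] [332.55443813 262.20032988]
```

View pics/v8.png

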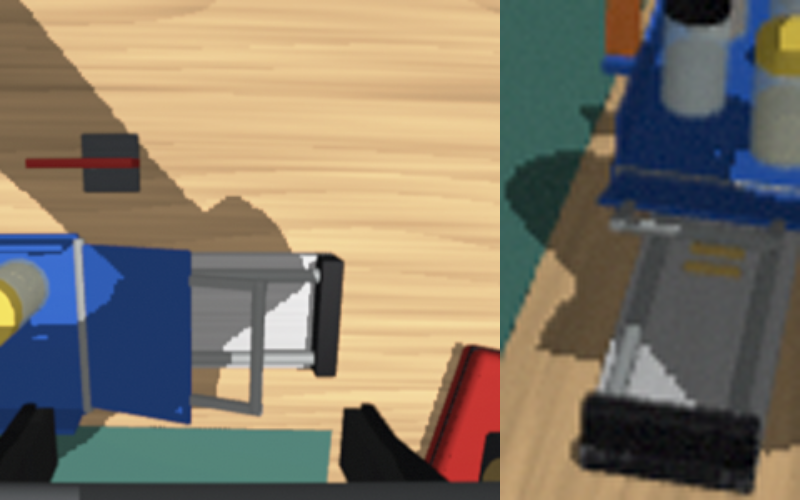

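The left flap isn't flat. Its bar appears at about (355,208) in the wrist picture, 11 px off the flat-flap prediction, so I'll triangulate it.

```bash
python3 - <<'E'
from h import *
a,b=load("s8"),load("d8")
x=cv2.resize(np.array(a["pixels"])[120:210,235:355,::-1],None,fx=4,fy=4,interpolation=2)
y=cv2.resize(np.array(b["pixels"])[215:305,300:380,::-1],None,fx=4,fy=4,interpolation=2)
cv2.imwrite("pics/v9.png",np.hstack([x,y]))
C=np.array([.495,-.029,.057]);
c=load("w8")
for th in(0,5,10,15,20,25,30):
  t=np.radians(th);d=.125+.12*np.cos(t);z=.12*np.sin(t)
  print(th,[np.round([proj(k,C+[sg*0-.02*s*d,s*d,z]) for k in(c,a,b)],0).tolist() for s,sg in((1,0),(-1,0))])
E
```

```text
0 [[[359.0, 197.0], [318.0, 156.0], [347.0, 264.0]], [[-63.0, 198.0], [221.0, 243.0], [369.0, 178.0]]]
5 [[[360.0, 199.0], [318.0, 153.0], [347.0, 261.0]], [[-71.0, 200.0], [221.0, 240.0], [369.0, 176.0]]]
10 [[[360.0, 202.0], [318.0, 150.0], [347.0, 257.0]], [[-79.0, 203.0], [221.0, 236.0], [369.0, 173.0]]]
15 [[[359.0, 205.0], [318.0, 148.0], [347.0, 253.0]], [[-87.0, 205.0], [220.0, 232.0], [369.0, 171.0]]]
20 [[[357.0, 208.0], [317.0, 146.0], [348.0, 249.0]], [[-94.0, 208.0], [221.0, 228.0], [369.0, 168.0]]]
25 [[[354.0, 211.0], [317.0, 143.0], [348.0, 245.0]], [[-100.0, 211.0], [221.0, 224.0], [369.0, 166.0]]]
30 [[[349.0, 214.0], [316.0, 142.0], [349.0, 240.0]], [[-106.0, 214.0], [222.0, 220.0], [369.0, 164.0]]]
```

View pics/v9.png

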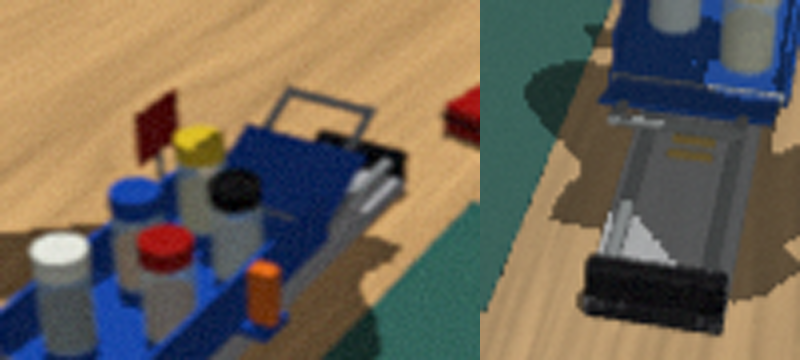

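In the scene picture the left bar spans (307,142)–(328,147), and in the side picture about (333,243)–(367,246). That puts the flap near 22° up.

```bash
python3 - <<'E'
from h import *
a,b,c=load("s8"),load("d8"),load("w8")
A,B,W=(a,317.8,145),(b,350,244.5),(c,355,208)
print(tri(A,B),tri(A,W),tri(B,W)); print(r.sense()["time_s"],r.sense()["tcp_pos"])
E
```

```text
(array([0.49043888, 0.20278327, 0.10489159]), np.float64(0.009283509752606145)) (array([0.49085543, 0.20782264, 0.10037743]), np.float64(0.0032475729218597957)) (array([0.48610066, 0.20576088, 0.1096368 ]), np.float64(0.0009667856941435579))
42.55 [0.46681601 0.16948915 0.27567542]
```

```bash
python3 -m jog '0.3 22 37 -20 0; 0.3 0 0 -35 0; 0.3 0 0 -20 0; 0.3 0 0 0 0; 0.3 0 0 0 0'|grep -E 'tcp|width'; python3 -m jog '0.3 0 0 0 0;0.3 0 0 0 0;0.3 0 0 0 0'|grep -E 'tcp|width'; python3 - <<'E'
from h import *
c=cap("wrist","w9"); print(proj(c,[.489,.2065,.104]),proj(c,[.489,.2065,.034]))
cv2.imwrite("pics/w9.png",np.array(c["pixels"])[:,:,::-1])
E
```

```text
tcp_pos: [0.4896, 0.2072, 0.202]
gripper_width: 0.516
tcp_pos: [0.489, 0.2074, 0.2013]
gripper_width: 0.308
[316.29471778 208.91164541] [316.75413853 186.23793744]
```

View pics/w9.png

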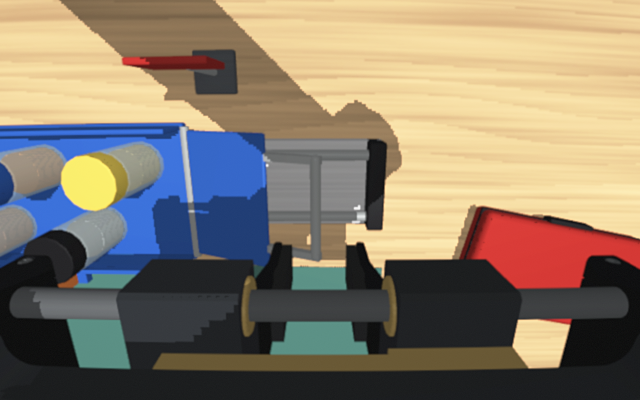

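The bar runs u≈316, v 157–258, and its centre matches the triangulated point, so I'm descending onto it.

```bash
python3 -m jog '0.3 0 -1 -30 0; 0.3 0 0 -35 0; 0.3 0 0 -28 0; 0.3 0 0 -15 0; 0.3 0 0 0 0'|grep -E 'tcp|wrist'; python3 -m jog '0 0 0 0 0;0 0 0 0 0;0 0 0 0 0; 0 0 0 0 0'|grep -E 'tcp|width|force'
```

```text
tcp_pos: [0.4887, 0.2061, 0.0922]
wrist_force: [1.0, -0.5, -0.5]
tcp_pos: [0.4893, 0.2063, 0.0934]
wrist_force: [1.0, -2.4, -0.3]
gripper_width: 0.075
gripper_force: 30.0
```

```bash
python3 -m jog '0 0 -5 10 0; 0 0 -6 10 0; 0 0 -7 9 0; 0 0 -7.5 9 0;0 0 0 0 0'|grep -E 'tcp|width|force';python3 -m jog '0 0 -9 7.5 0; 0 0.5 -9 7 0; 0 0 -10 6 0; 0 0.5 -10 5 0;0 0 0 0 0'|grep -E 'tcp|width|force'
```

```text
tcp_pos: [0.4897, 0.1805, 0.1322]
wrist_force: [2.2, 1.6, -0.3]
gripper_width: 0.075
gripper_force: 30.0
tcp_pos: [0.4906, 0.1431, 0.1585]
wrist_force: [-0.5, 4.3, 8.1]
gripper_width: 0.077
gripper_force: 30.0
```

```bash
python3 -m jog '0 0 -10 3 0; 0 0 -11 3 0; 0 0 -8 1 0;0 0 0 0 0'|grep -E 'tcp|width|force';python3 -m jog '0 0.5 -9 1 0; 0 0 -6 0 0; 0 0 0 0 0'|grep -E 'tcp|width|force'; python3 -m jog '0 0 -3 0 0;  0 0 0 0 0'|grep -E 'tcp|width|force'
```

```text
tcp_pos: [0.4912, 0.114, 0.1666]
wrist_force: [-1.0, 2.5, 12.0]
gripper_width: 0.081
gripper_force: 30.0
tcp_pos: [0.4915, 0.0985, 0.1677]
wrist_force: [-0.9, 1.6, 13.4]
gripper_width: 0.082
gripper_force: 30.0
tcp_pos: [0.4915, 0.0957, 0.1677]
wrist_force: [-1.8, 2.1, 13.3]
gripper_width: 0.08
gripper_force: 30.0
```

```bash
for i in 1 2 3; do python3 -m jog '0 0 -2 0 0;  0 0 0 0 0'|grep -E 'tcp|wrist'; done
```

```text
tcp_pos: [0.4916, 0.0938, 0.1677]
wrist_force: [-1.5, 0.8, 13.4]
tcp_pos: [0.4917, 0.0928, 0.1677]
wrist_force: [-2.2, 5.3, 13.0]
tcp_pos: [0.4918, 0.0923, 0.1678]
wrist_force: [-4.2, 10.1, 14.1]
```

```bash
python3 -m jog '0.3 0 0 0 0; 0.3 0 0 0 0;0.3 0 0 0 0; 0.3 0 0 15 0; 0.3 0 0 30 0'|grep -E 'tcp|wrist|width'; python3 -m jog '0.3 0 -40 25 0; 0.3 2 -50 10 0; 0.3 2 -50 0 0; 0.3 2 -50 0 0; 0.3 2 -50 0 0'|grep tcp; python3 -m jog '0.3 0 -45 0 0; 0.3 0 0 0 0; 0.3 0 0 0 0'|grep tcp;  python3 - <<'E'
from h import *
c=cap("wrist","w10");a=cap("scene","s10");b=cap("side","d10"); print(r.sense()["time_s"])
x=lambda c,u,v,w,h,W,H:cv2.resize(np.array(c["pixels"])[v:v+h,u:u+w,::-1],(W,H),interpolation=2)
cv2.imwrite("pics/v10.png",np.hstack([x(c,200,50,300,250,400,333),np.zeros((333,1,3),np.uint8),x(a,195,110,150,125,399,333)]))
cv2.imwrite("pics/v10b.png",x(b,320,150,100,75,600,450))
C=np.array([.495,-.029,.057])
for th in(0,15,20,25,30,40):
  t=np.radians(th);d=.125+.12*np.cos(t);z=.12*np.sin(t); print(th,[np.round(proj(k,C+[.02*d,-d,z])).tolist() for k in(c,a,b)])
t=np.radians(90);print([np.round(proj(k,C+[-.0025,.125,.12])).tolist() for k in(c,a,b)])
E
```

```text
tcp_pos: [0.4895, 0.089, 0.2093]
wrist_force: [0.9, -0.5, -0.2]
gripper_width: 0.297
tcp_pos: [0.4981, -0.1521, 0.2454]
tcp_pos: [0.4981, -0.1953, 0.2447]
49.625
0 [[239.0, 182.0], [221.0, 243.0], [369.0, 178.0]]
15 [[236.0, 190.0], [220.0, 232.0], [369.0, 171.0]]
20 [[237.0, 193.0], [221.0, 228.0], [369.0, 168.0]]
25 [[239.0, 195.0], [221.0, 224.0], [369.0, 166.0]]
30 [[243.0, 198.0], [222.0, 220.0], [369.0, 164.0]]
40 [[253.0, 204.0], [224.0, 211.0], [369.0, 161.0]]
[[725.0, 221.0], [299.0, 137.0], [356.0, 198.0]]
```

View pics/v10.png

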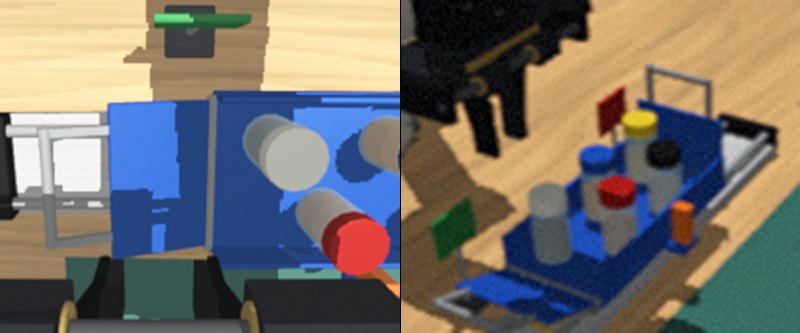

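The left flap is upright with all five jars standing. The right bar is at about (236,191) in the wrist picture. I'll find its height from pixel saturation in the other views.

```bash
python3 - <<'E'
from h import *
C=np.array([.495,-.029,.057])
S={n:cv2.GaussianBlur(cv2.cvtColor(np.array(load(n)["pixels"]),cv2.COLOR_RGB2HSV)[...,1],(3,3),0) for n in("w10","s10","d10","s8","d8","s7")}
for th in range(0,40,2):
  t=np.radians(th);d=.125+.12*np.cos(t);z=.12*np.sin(t);o=[]
  for n in S:
    k=load(n); v=[]
    for x in np.linspace(-.04,.04,17):
      u=proj(k,C+[x+.02*d,-d+.02*x,z]).round().astype(int); v.append(int(S[n][u[1],u[0]]))
    o.append(round(np.mean(v)))
  print(th,dict(zip(S,o)))
E
```

```text
0 {'w10': 10, 's10': 50, 'd10': 109, 's8': 52, 'd8': 72, 's7': 50}
2 {'w10': 5, 's10': 56, 'd10': 107, 's8': 58, 'd8': 63, 's7': 57}
4 {'w10': 4, 's10': 62, 'd10': 101, 's8': 63, 'd8': 62, 's7': 62}
6 {'w10': 4, 's10': 66, 'd10': 105, 's8': 67, 'd8': 76, 's7': 67}
8 {'w10': 4, 's10': 73, 'd10': 120, 's8': 74, 'd8': 95, 's7': 73}
10 {'w10': 4, 's10': 78, 'd10': 130, 's8': 78, 'd8': 106, 's7': 78}
12 {'w10': 4, 's10': 83, 'd10': 133, 's8': 82, 'd8': 103, 's7': 83}
14 {'w10': 4, 's10': 90, 'd10': 128, 's8': 89, 'd8': 94, 's7': 88}
16 {'w10': 4, 's10': 80, 'd10': 106, 's8': 90, 'd8': 87, 's7': 89}
18 {'w10': 4, 's10': 31, 'd10': 63, 's8': 51, 'd8': 76, 's7': 51}
20 {'w10': 5, 's10': 14, 'd10': 31, 's8': 18, 'd8': 67, 's7': 19}
22 {'w10': 6, 's10': 32, 'd10': 22, 's8': 30, 'd8': 69, 's7': 30}
24 {'w10': 11, 's10': 56, 'd10': 42, 's8': 58, 'd8': 79, 's7': 58}
26 {'w10': 14, 's10': 66, 'd10': 79, 's8': 69, 'd8': 91, 's7': 70}
28 {'w10': 25, 's10': 79, 'd10': 105, 's8': 80, 'd8': 97, 's7': 81}
30 {'w10': 32, 's10': 136, 'd10': 114, 's8': 118, 'd8': 91, 's7': 118}
32 {'w10': 32, 's10': 181, 'd10': 114, 's8': 175, 'd8': 84, 's7': 174}
34 {'w10': 30, 's10': 180, 'd10': 114, 's8': 179, 'd8': 71, 's7': 179}
36 {'w10': 35, 's10': 163, 'd10': 111, 's8': 164, 'd8': 71, 's7': 164}
38 {'w10': 34, 's10': 156, 'd10': 110, 's8': 157, 'd8': 68, 's7': 158}
```

```bash
python3 -m jog '0.3 0 -35 0 0; 0.3 1 -36 0 0; 0.3 0 0 -20 0; 0.3 0 0 -35 0; 0.3 0 0 -20 0'|grep tcp; python3 -m jog '0.3 0 0 0 0;0.3 0 0 0 0'|grep -E 'tcp|wrist'
```

```text
tcp_pos: [0.4989, -0.265, 0.1679]
tcp_pos: [0.5003, -0.2659, 0.1706]
wrist_force: [-0.5, 0.6, 0.6]
```

```bash
python3 -m jog '0.3 0 0 -25 0; 0.3 0 0 -30 0; 0.3 0 0 -20 0; 0.3 0 0 -6 0; 0.3 0 0 0 0'|grep -E 'tcp|wrist'; python3 -m jog '0 0 0 0 0;0 0 0 0 0;0 0 0 0 0; 0 0 0 0 0'|grep -E 'tcp|width|force'
```

```text
tcp_pos: [0.5002, -0.2663, 0.0893]
wrist_force: [-0.6, 0.7, 0.0]
tcp_pos: [0.5, -0.2667, 0.0891]
wrist_force: [1.2, -2.0, 2.7]
gripper_width: 0.08
gripper_force: 30.0
```

```bash
python3 -m jog '0 0 2 4 0; 0 0 5 10 0; 0 0 6 10 0; 0 0 7 9 0; 0 0 7.5 9 0'|grep -E 'tcp|width|force';python3 -m jog '0 -0.5 9 7.5 0; 0 -0.5 9 7 0; 0 0 10 5.5 0; 0 -0.5 10 4.5 0;0 0 0 0 0'|grep -E 'tcp|width|force'; python3 -m jog '0 0 10 3 0; 0 0 11 3 0; 0 0 8 1 0;0 0 0 0 0'|grep -E 'tcp|width|force'
```

```text
tcp_pos: [0.4995, -0.2399, 0.1317]
wrist_force: [-0.9, -5.3, 0.9]
gripper_width: 0.081
gripper_force: 30.0
tcp_pos: [0.4989, -0.2016, 0.1578]
wrist_force: [-1.6, -4.5, 9.6]
gripper_width: 0.083
gripper_force: 30.0
tcp_pos: [0.4984, -0.1723, 0.1651]
wrist_force: [-3.0, -3.1, 13.4]
gripper_width: 0.079
gripper_force: 30.0
```

```bash
python3 -m jog '0 -0.5 9 1 0; 0 0 6 0 0; 0 0 0 0 0'|grep -E 'tcp|width|force'; for i in 1 2 3; do python3 -m jog '0 0 2 0 0;  0 0 0 0 0'|grep -E 'tcp|wrist'; done
```

```text
tcp_pos: [0.4981, -0.1569, 0.1658]
wrist_force: [-2.8, -0.2, 12.1]
gripper_width: 0.083
gripper_force: 30.0
tcp_pos: [0.498, -0.1552, 0.1658]
wrist_force: [-3.2, -0.5, 12.2]
tcp_pos: [0.498, -0.1542, 0.1659]
wrist_force: [-3.4, -5.7, 11.4]
tcp_pos: [0.498, -0.1533, 0.1659]
wrist_force: [-2.0, -10.0, 10.5]
```

```bash
python3 -m jog '0.3 0 0 0 0; 0.3 0 0 0 0;0.3 0 0 0 0; 0.3 0 0 15 0; 0.3 0 0 30 0'|grep -E 'tcp|wrist|width'; python3 -m jog '0.6 0 0 30 0; 0.6 25 42 0 0; 0.6 25 42 0 0; 0.6 25 41 0 0; 0.6 0 0 0 0'|grep tcp; python3 -m jog '0.6 0 0 0 0; 0.6 0 0 0 0'|grep tcp;  python3 - <<'E'
from h import *
c=cap("wrist","w11");a=cap("scene","s11");b=cap("side","d11")
u,v=blob(a,"orange",(285,175,320,215)),blob(b,"orange",(320,175,350,220));w=blob(c,"orange",(280,150,360,330));print(u,v,w)
if w: print(onz(c,*w[:2],.1), proj(c,[.573,-.0275,.104]))
print(tri((a,*u[:2]),(b,*v[:2])) if u and v else "")
s0=load("s3"); print(blob(s0,"orange",(285,175,320,215)))
cv2.imwrite("pics/v11.png",np.vstack([cv2.resize(np.array(k["pixels"])[y:y+140,x:x+370,::-1],(780,295),interpolation=2) for k,x,y in((c,140,60),(a,120,100))]))
E
```

```text
tcp_pos: [0.4968, -0.1503, 0.2079]
wrist_force: [0.3, -0.0, 0.6]
gripper_width: 0.299
tcp_pos: [0.5739, -0.023, 0.2382]
tcp_pos: [0.5719, -0.0264, 0.2383]
(np.float64(300.5), np.float64(192.5), np.int32(75), (np.int32(298), np.int32(186), np.int32(6), np.int32(14))) (np.float64(336.5), np.float64(198.0), np.int32(2), (np.int32(336), np.int32(198), np.int32(2), np.int32(1))) (np.float64(323.0), np.float64(177.5), np.int32(2), (np.int32(323), np.int32(177), np.int32(1), np.int32(2)))
[ 0.55690519 -0.02221989  0.1       ] [316.44454129 196.94818481]
(array([ 0.57359578, -0.04006701,  0.09218043]), np.float64(0.011916276671226564))
(np.float64(300.5), np.float64(193.5), np.int32(40), (np.int32(298), np.int32(187), np.int32(6), np.int32(14)))
```

View pics/v11.png

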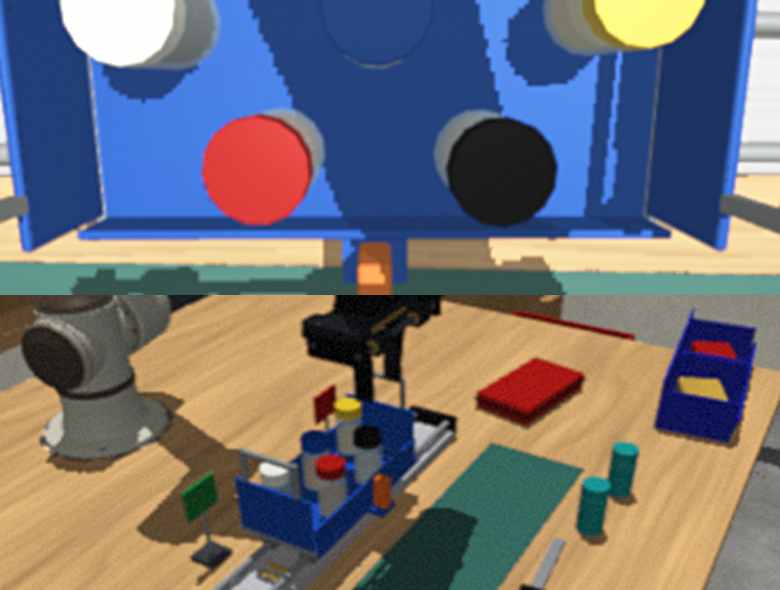

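All five jars stand on the deck, both flaps are upright, and the tab at wrist (318,~190) shows the carrier still in the middle station. Now I'll pinch the tab.

```bash
python3 -m jog '0.6 1 -1 -25 0; 0.6 0 0 -35 0; 0.6 0 0 -35 0; 0.6 0 0 -33 0; 0.6 0 0 -20 0'|grep -E 'tcp|wrist'; python3 -m jog '0 0 0 0 0;0 0 0 0 0;0 0 0 0 0; 0 0 0 0 0; 0 0 0 0 0'|grep -E 'tcp|width|force'; python3 -m jog '0 0 0 0 0;0 0 0 0 0'|grep -E 'tcp|width|force'
```

```text
tcp_pos: [0.5725, -0.0274, 0.0883]
wrist_force: [-0.7, 0.1, 0.7]
tcp_pos: [0.5738, -0.0274, 0.0906]
wrist_force: [-1.0, -3.4, 1.6]
gripper_width: 0.159
gripper_force: 30.0
tcp_pos: [0.5738, -0.0273, 0.0906]
wrist_force: [-0.5, -4.7, 4.9]
gripper_width: 0.157
gripper_force: 30.0
```

```bash
for i in 1 2 3 4; do python3 -m jog '0 0 -1.5 0 0;0 0 -1.5 0 0; 0 0 0 0 0'|grep -E 'tcp|wrist'; done
```

```text
tcp_pos: [0.5738, -0.029, 0.0906]
wrist_force: [-1.1, -0.0, 5.9]
tcp_pos: [0.5738, -0.0305, 0.0906]
wrist_force: [-2.0, 6.2, 5.4]
tcp_pos: [0.5739, -0.031, 0.0906]
wrist_force: [-3.3, 15.3, 7.0]
tcp_pos: [0.5739, -0.0314, 0.0906]
wrist_force: [-4.8, 25.6, 8.7]
```

```bash
for i in 1 2 3 4; do python3 -m jog '0 0.2 -1 0 0; 0 0 0 0 0'|grep -E 'tcp|wrist'; done
```

```text
tcp_pos: [0.5739, -0.0316, 0.0906]
wrist_force: [-6.6, 28.1, 10.0]
tcp_pos: [0.574, -0.038, 0.0906]
wrist_force: [-2.1, 3.8, 6.7]
tcp_pos: [0.574, -0.0404, 0.0906]
wrist_force: [-2.0, 1.2, 6.5]
tcp_pos: [0.5741, -0.0418, 0.0905]
wrist_force: [-2.5, 0.3, 6.5]
```

```bash
for i in 1 2; do python3 -m jog '0 0.2 -6 0 0;0 0.2 -10 0 0; 0 0.2 -10 0 0; 0 0.2 -10 0 0; 0 0.2 -10 0 0'|grep -E 'tcp|wrist'; done; python3 -m jog '0 0.2 -6 0 0;0 0 -3 0 0; 0 0 0 0 0'|grep -E 'tcp|wrist'
```

```text
tcp_pos: [0.575, -0.088, 0.0906]
wrist_force: [-3.6, 2.1, 6.6]
tcp_pos: [0.5759, -0.134, 0.0906]
wrist_force: [-2.6, 1.5, 6.7]
tcp_pos: [0.5761, -0.1434, 0.0906]
wrist_force: [-2.8, -1.5, 6.0]
```

```bash
for i in 1 2 3 4 5 6; do python3 -m jog '0 0 -2 0 0; 0 0 0 0 0'|grep -E 'tcp|wrist'; done
```

```text
tcp_pos: [0.5761, -0.1451, 0.0906]
wrist_force: [-2.2, -0.3, 6.8]
tcp_pos: [0.5762, -0.1471, 0.0906]
wrist_force: [-2.5, 0.0, 7.5]
tcp_pos: [0.5762, -0.149, 0.0906]
wrist_force: [-3.6, 0.9, 6.7]
tcp_pos: [0.5762, -0.151, 0.0906]
wrist_force: [-3.2, -0.5, 5.9]
tcp_pos: [0.5763, -0.1529, 0.0906]
wrist_force: [-3.0, -0.5, 6.5]
tcp_pos: [0.5763, -0.1534, 0.0906]
wrist_force: [-3.4, 7.4, 6.8]
```

```bash
for i in 1 2 3 4 5 6 7; do python3 -m jog '0 0.1 -1.2 0 0; 0 0 0 0 0'|grep -E 'tcp|wrist'; done
```

```text
tcp_pos: [0.5763, -0.1536, 0.0906]
wrist_force: [-3.8, 9.3, 8.7]
tcp_pos: [0.5763, -0.1542, 0.0906]
wrist_force: [-3.9, 11.6, 9.7]
tcp_pos: [0.5763, -0.1545, 0.0906]
wrist_force: [-4.6, 16.7, 11.2]
tcp_pos: [0.5763, -0.1566, 0.0906]
wrist_force: [-3.7, 9.8, 7.9]
tcp_pos: [0.5764, -0.1599, 0.0906]
wrist_force: [-3.6, 3.9, 7.4]
tcp_pos: [0.5764, -0.1617, 0.0906]
wrist_force: [-3.9, 2.5, 6.8]
tcp_pos: [0.5765, -0.1632, 0.0906]
wrist_force: [-3.8, 0.9, 7.2]
```

```bash
for i in 1 2; do python3 -m jog '0 0 -1 0 0;0 0 -1 0 0; 0 0 0 0 0'|grep -E 'tcp|wrist'; done; python3 -m jog '0.5 0 0 0 0; 0.5 0 0 0 0;0.5 0 0 0 0;0.5 0 0 0 0; 0.5 0 0 0 0'|grep -E 'tcp|wrist|width'
```

```text
tcp_pos: [0.5765, -0.1655, 0.0906]
wrist_force: [-3.8, -0.5, 6.6]
tcp_pos: [0.5766, -0.1678, 0.0906]
wrist_force: [-4.5, -1.2, 5.6]
tcp_pos: [0.5771, -0.168, 0.0898]
wrist_force: [-0.4, 0.2, 0.1]
gripper_width: 0.492
```

```bash
python3 -m jog '0.5 0 0 20 0; 0.5 0 0 35 0; 0.5 0 0 40 0;0.5 0 0 40 0; 0.5 0 0 40 0'|grep -E 'tcp|wrist'; python3 -m jog '0.5 0 0 0 0; 0.5 0 0 0 0'|grep tcp; python3 - <<'E'
from h import *
c=cap("wrist","w12");a=cap("scene","s12");b=cap("side","d12"); print(r.sense()["time_s"])
u,v=blob(a,"orange",(255,190,300,240)),blob(b,"orange",(325,160,355,200));w=blob(c,"orange",(270,150,370,300));print(u,v,w)
if u and v: print(tri((a,*u[:2]),(b,*v[:2])))
im=np.array(c["pixels"]).astype(int); m=(im[...,0]>140)&(im[...,2]<100)&(im[...,0]-im[...,1]>50)&(abs(im[...,1]-im[...,2]*1.9)<25)
m[:150]=0; 
n,l,st,ce=cv2.connectedComponentsWithStats(m[:300,250:400].astype(np.uint8))
for s in st[1:]:
    if s[4]>40: print(s, onz(c,250+s[0]+s[2]/2,s[1]+s[3]/2,.1).round(4))
for y in(-.1675,-.1595): print(proj(a,[.5755,y,.081]),proj(b,[.5755,y,.081]),proj(c,[.5755,y,.104]))
# jar caps upright check at expected places
C=np.array([.4978,-.169])
for k,x,y in(("white",-.028,-.085),("blue",-.028,0),("yellow",-.028,.085),("red",.028,-.043),("black",.028,.043)):
    P=[C[0]+x-.02*y,C[1]+y+.02*x,.127]; U,V=cap_c(a,k,P,13),cap_c(b,k,P,13); print(k,np.round(P,3),U and V and (tri((a,*U[:2]),(b,*V[:2]))[0].round(3)))
# flap bars
for s in(1,-1):
    for th in(70,80,86,90,94):
        t=np.radians(th);d=.125+.12*np.cos(t);z=.057+.12*np.sin(t);o=[]
        for k in(a,b):
            S=cv2.cvtColor(np.array(k["pixels"]),cv2.COLOR_RGB2HSV)[...,1]
            q=[proj(k,[C[0]+x-.02*s*d,C[1]+s*d+.02*x,z]).round().astype(int) for x in np.linspace(-.035,.035,15)]
            o.append(round(np.mean([int(S[p[1],p[0]]) for p in q])))
        print(s,th,o)
cv2.imwrite("pics/v12.png",cv2.resize(np.array(a["pixels"])[120:300,160:400,::-1],(800,600),interpolation=2))
E
```

```text
tcp_pos: [0.5769, -0.1681, 0.2663]
wrist_force: [0.2, -0.5, -0.4]
tcp_pos: [0.5767, -0.1679, 0.2643]
67.425
(np.float64(272.0), np.float64(221.0), np.int32(102), (np.int32(268), np.int32(213), np.int32(9), np.int32(17))) (np.float64(342.5), np.float64(182.5), np.int32(43), (np.int32(340), np.int32(177), np.int32(6), np.int32(12))) (np.float64(318.0), np.float64(170.5), np.int32(11), (np.int32(313), np.int32(170), np.int32(11), np.int32(2)))
(array([ 0.57501579, -0.16886404,  0.08227928]), np.float64(0.0030873793530481045))
[ 61 169  15  28 363] [ 0.5725 -0.1672  0.1   ]
[271.93759906 220.9269283 ] [341.82029901 183.1924279 ] [318.09876653 187.15957436]
[273.80071571 219.17274042] [341.35965116 184.27296089] [326.80123067 187.31205653]
white [ 0.472 -0.255  0.127] [ 0.472 -0.249  0.135]
blue [ 0.47  -0.17   0.127] [ 0.485 -0.179  0.138]
yellow [ 0.468 -0.085  0.127] [ 0.452 -0.069  0.125]
red [ 0.527 -0.211  0.127] [ 0.525 -0.211  0.127]
black [ 0.525 -0.125  0.127] [ 0.523 -0.122  0.124]
1 70 [108, 81]
1 80 [106, 66]
1 86 [94, 50]
1 90 [17, 10]
1 94 [100, 24]
-1 70 [171, 97]
-1 80 [74, 82]
-1 86 [48, 23]
-1 90 [12, 8]
-1 94 [62, 50]
```

```bash
python3 - <<'E'
from h import *
C=np.array([.4978,-.169])
for k,x,y in(("white",-.028,-.085),("blue",-.028,0),("yellow",-.028,.085),("red",.028,-.043),("black",.028,.043)):
    P=[C[0]+x-.02*y,C[1]+y+.02*x,.127]
    for n in("s12","d12","w12"):
        c=load(n); Q=P[:2]+[.135] if n=="w12" else P; q=cap_c(c,k,Q,45 if n=="w12" else 12); print(k,n,proj(c,Q).round(),q and np.round(q).tolist(), end=' | ')
    print()
E
```

```text
white s12 [213. 212.] [215.0, 208.0, 13.0, 8.0, 64.0] | white d12 [378. 163.] [378.0, 161.0, 11.0, 5.0, 45.0] | white w12 [205.  62.] [210.0, 63.0, 54.0, 53.0, 2185.0] | 
blue s12 [236. 194.] [238.0, 194.0, 19.0, 14.0, 206.0] | blue d12 [375. 174.] [372.0, 169.0, 19.0, 17.0, 144.0] | blue w12 [318.  61.] [316.0, 66.0, 90.0, 78.0, 6954.0] | 
yellow s12 [256. 178.] [257.0, 176.0, 13.0, 12.0, 112.0] | yellow d12 [373. 186.] [379.0, 188.0, 5.0, 3.0, 15.0] | yellow w12 [430.  61.] [446.0, 50.0, 54.0, 52.0, 1928.0] | 
red s12 [243. 210.] [243.0, 210.0, 15.0, 14.0, 179.0] | red d12 [360. 166.] [360.0, 166.0, 11.0, 8.0, 82.0] | red w12 [264. 136.] [268.0, 134.0, 46.0, 47.0, 1701.0] | 
black s12 [264. 192.] [265.0, 192.0, 15.0, 13.0, 156.0] | black d12 [356. 178.] [356.0, 179.0, 12.0, 7.0, 74.0] | black w12 [372. 136.] [373.0, 136.0, 47.0, 46.0, 1697.0] |
```

```bash
python3 - <<'E'
from h import *
a,b=[np.array(load(n)["pixels"]) for n in("s11","s12")]
c1,c2=load("s11"),load("s12")
for k,x,y in(("blue",-.028,0),("yellow",-.028,.085),("white",-.028,-.085)):
    f=lambda C,c:proj(c,[C[0]+x-.02*y,C[1]+y+.02*x,.12]).round().astype(int)
    p,q=f((.495,-.029),c1),f((.4978,-.169),c2)
    t=a[p[1]-10:p[1]+12,p[0]-9:p[0]+10]; s=b[q[1]-18:q[1]+20,q[0]-17:q[0]+18]
    m=cv2.matchTemplate(s,t,cv2.TM_CCOEFF_NORMED); print(k,cv2.minMaxLoc(m)[1:4:2])
E
```

```text
blue (0.5117653012275696, (6, 9))
yellow (0.6581885814666748, (11, 8))
white (0.776374101638794, (6, 11))
```

```bash
python3 - <<'E'
from h import *
c=load("w12"); g=cv2.cvtColor(np.array(c["pixels"]),cv2.COLOR_RGB2GRAY)[0:180,160:500]
h=cv2.HoughCircles(cv2.equalizeHist(g),cv2.HOUGH_GRADIENT,1,40,param1=80,param2=14,minRadius=21,maxRadius=30)
print((h[0]+[160,0,0]).round() if h is not None else None)
E
```

```text
[[374. 136.  24.]
 [444.  48.  29.]
 [320.  64.  24.]
 [210.  62.  27.]
 [268. 134.  24.]]
```

```bash
python3 -c "
from station import r
print(r.finish_job())"
```

```text
the job is handed in; nothing more can be done
None
```

The job is handed in: the final check showed all five jars standing on the carrier, both flaps upright and the carrier clicked in at the green-sign station. Getting in and out of the stations took up to about 28 N at the wrist, against the stated 5 to 8 N.

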